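# Get the bento box out from behind the condiments

## Robot

A 7-joint arm with a two-finger parallel gripper is mounted at the origin on the work surface. World frame = base frame: x ahead of the robot, y to its left, z up, the work surface at z = 0. Lengths are in m, angles in rad, forces in N, time in s.
With the tool pointing down it reaches from about 0.425 to 0.875 m from the base axis. Payload 4.7 kg.
Tool frame: the origin (TCP) lies on the centre line of the jaws, within the pads' length; the fingertips stand 14 mm ahead of it and the grasp point (between the pads) lies 5 mm behind it; z points along the fingers, x is the direction in which the jaws open and shut, and the axes are right-handed (so a half turn about z gives the same grasp; the last joint's range is limited). The gripper opens to 87 mm and grips with 3 to 60 N. Pads are 19 mm wide; open, the fingers measure 117 mm over their backs; the gripper's body (75 mm by 190 mm) begins 51 mm behind the grasp point.
Start: joints at [1.159, 0.321, -0.07, 1.45, 0.023, 1.371, -0.057], TCP at [0.268, -0.592, 0.237] pointing down, gripper open.
Joint ranges: [-2.86, 2.86], [-0.3, 2.09], [-1.38, 1.24], [0.06, 2.45], [-1.56, 4.7], [0.09, 2.05], [-2.69, 2.69]. Speed limits (rad/s): [2.57, 2.57, 3.14, 3.14, 3.14, 3.14, 3.14].

## Interface

Orientations are given as a rotation vector (axis times angle).
In Python, from bench import ctrl gives the robot as it stands.
- The arm moves only by the tool drive_tool, never from a script. Its argument "rows" is a list that holds one entry, the list of rows, each a list of 5 numbers: the shift along the tool's x, y, z scaled (see below), then the turn about the tool's z scaled (see below), then the closure in counts, from 0 (fully open) to 255 (shut). In form: [[[dx, dy, dz, spin, jaw], ...]]. A call has 1 to 20 rows; each row is the pose to reach, as a shift and turn from the pose commanded when the call began, along the tool's axes at that moment, turning the shorter way round; what a row does not reach only later rows make up. The controller multiplies each number of a shift by 300 mm and each number of a turn by pi rad. A row lasts 1/8 s, in which the tool goes at most 62.5 mm and 10.7 degrees, less where a joint would pass 70% of its speed; a pose out of reach is approached as far as the arm can. A call with a number of a shift or a turn outside -1 to 1 is refused whole. A call with a gripper value outside its range is refused whole. The fingers move at their own pace and stop on an object; "grip_force" is the grip in N (left out, the last holds). Time passes only in rows, so rows that repeat a pose let the fingers close. It gives the time, the measured TCP pose, the force and the opening at its end, in the units of the state.
- ctrl.get_state(): the state, without advancing time (a new reading comes with each control period).
- ctrl.get_image(name): name is "side" or "top" or "wrist"; returns a dict with "img" (420x560x3 uint8, blue, green, red), "camera_matrix" (3x3 intrinsics, pixels), "R" (3x3) and "t" (3): a world point X has camera coordinates R X + t. Camera axes: x right, y down, z forward; pixel columns grow to the right and rows downward; lengths in m; the calibration is good to about 2 mm. The wrist camera is an equidistant fisheye: a pixel r from the principal point sees the ray r / f radians off the axis. A picture is of the moment at which its call begins. There is no depth.
- ctrl.close_job(): hands the job in, once; it reports no verdict.
The state is a dict: "time": time; "joint_positions": joint angles; "qd": joint speeds; "joint_torque": joint torques, N m; "position": TCP position; "tool_rot": TCP orientation; "ft_force": force on the tool from outside, world axes, zero at the start; "torque": the same for the moment, N m; "grip_width": opening from 0.0 (shut) to 1.0 (fully open).
Only numpy, scipy, OpenCV 4.12 (cv2) and the standard library are available. Lean on these libraries where they do the work, as an engineer would, in place of code of your own. Each camera call takes 0.05 s, during which the arm holds its last target.

## Task

The lunch things are needed: stand the soy sauce bottle and the skewer cup out of the way on the chopping board, then get the bento box out from behind them and set it flat inside its long outline on the lunch tray, and stand the rice measuring cup upright inside the round outline there. Leave the bottle and the skewer cup on the chopping board until the bento box is on the tray, then put those two back upright, each where it stood at the start. Do not knock anything over, and leave the squeeze bottles on the turntable and the spoon rest alone.

Things in the scene. Friction and masses are not known exactly. Their poses are not given: they have to be found in the camera images.
- bottle: Soy sauce bottle, empty, brown glass, black cap, standing in the wooden caddy before the bento box. Straight cylinder 58 mm across from foot to 98 mm up, then a shoulder to a 27 mm neck; 150 mm tall with the cap (33 mm across). Origin at the centre of its underside, z up. About 0.2 kg
- skewer_cup: Bamboo skewer holder in the same row in the caddy: straight round cup 64 mm across, 100 mm tall, with bamboo skewers fixed in it that stick out up to 27 mm above its rim, within its outline. Origin at the centre of its underside, z up. About 0.16 kg
- rice_cup: White plastic rice measuring cup, open on top, in the same row in the caddy: 65 mm tall, 58 mm across at the foot, 66 mm at the rim, wall 2.5 mm; a flat tab handle, 18 mm wide, 4 mm thick, at the rim reaches 59 mm from the axis towards its own -x (roughly towards the robot). Origin at the centre of its underside, z up. About 0.05 kg
- bento: Navy bento box, shut, 60 mm wide (its x), 165 mm long (its y; 173 over the end clasps), 49 mm tall, 0.22 kg, at the back of the caddy, a fixed wooden tray 200 x 250 mm, floor 6 mm, rim 18 mm high. In front of it (its -x, robot side), 12 mm away, stand the bottle, skewer cup and rice cup in a row along its y, 80 mm apart, in any order. Origin at the centre of its underside, z up
- board: Small wooden chopping board, fixed, 240 mm (its x) x 170 mm (its y), 18 mm thick, empty at the start: the side area. Left or right of the caddy. Origin at the centre of its underside, z up; its top is 18 mm above the origin
- bento_outline: Long rounded outline drawn on the paper liner of the lunch tray, 76 mm (its x) x 190 mm (its y), where the bento box goes (either way round). Origin at its centre on the tray floor, 6 mm above the cart top. The lunch tray is fixed, black, 250 x 225 mm, rim 18 mm above the cart top, left or right of the caddy, opposite the board
- cup_outline: Round outline drawn on the same liner, 78 mm across, where the rice cup goes; its centre is about 110 mm from that of the long outline. Origin at its centre, on the tray's floor, 6 mm above the cart top
- squeeze_a: Bystander: clear squeeze bottle with a white nozzle, 54 mm across, 172 mm tall, on a round turntable beyond the work, far right. Origin at the centre of its underside
- squeeze_b: Bystander: the second such squeeze bottle on the turntable. Origin at the centre of its underside
- spoon_rest: Bystander: white ceramic spoon rest, a dish 90 mm across with a 60 mm handle towards its -x, 14 mm tall, beyond the work, far left. Origin at the centre of the dish's underside

How it is judged:
On the way, in this order (a step that is already met when the one before it is completed fails the run):
1. the bottle and the skewer cup both stand on the chopping board (x of bottle in the frame of board between -0.115 and 0.115 m and y of bottle in the frame of board between -0.08 and 0.08 m and z of bottle in the frame of board between 0.01 and 0.026 m and linear speed of each of bottle, skewer_cup below 0.03 m/s and angular speed of each of bottle, skewer_cup below 0.3 rad/s and angle between each of bottle, skewer_cup's own z axis and vertical below 0.12 rad and x of skewer_cup in the frame of board between -0.115 and 0.115 m and y of skewer_cup in the frame of board between -0.08 and 0.08 m and z of skewer_cup in the frame of board between 0.01 and 0.026 m), for 0.2 s.
2. the bento box lies in its outline on the lunch tray while the bottle and the skewer cup still stand on the board (all of step 1 and horizontal distance between bento and bento_outline below 0.013 m and z of bento in the frame of bento_outline between -0.006 and 0.006 m and linear speed of bento below 0.03 m/s and angular speed of bento below 0.3 rad/s and angle between bento's own z axis and vertical below 0.12 rad and angle between the y axis of bento and the y axis of bento_outline, either way round below 0.14 rad), for 0.2 s.
At the end, for the whole second after the job is handed in: Bento flat on the tray, centred within 13 mm and 0.14 rad of its outline; rice cup upright on the tray within 13 mm of the round outline's centre; bottle and skewer cup upright, each within 15 mm of where it stood at the start; all at rest and released (horizontal distance between bento and bento_outline below 0.013 m and z of bento in the frame of bento_outline between -0.006 and 0.006 m and linear speed of each of bento, rice_cup, bottle, skewer_cup below 0.03 m/s and angular speed of each of bento, rice_cup, bottle, skewer_cup below 0.3 rad/s and angle between each of bento, rice_cup, bottle, skewer_cup's own z axis and vertical below 0.12 rad and angle between the y axis of bento and the y axis of bento_outline, either way round below 0.14 rad and horizontal distance between rice_cup and cup_outline below 0.013 m and z of rice_cup in the frame of cup_outline between -0.006 and 0.006 m and distance of each of bottle, skewer_cup from where it was at the start of the episode below 0.015 m); the robot touches nothing.
It fails at once if a squeeze bottle or the spoon rest was moved by more than 25 mm (distance of any of squeeze_a, squeeze_b, spoon_rest from where it was at the start of the episode above 0.025 m).
It fails at once if the bottle, skewer cup, rice cup, bento box or a squeeze bottle was knocked over (angle between any of bottle, skewer_cup, rice_cup, bento, squeeze_a, squeeze_b's own z axis and vertical above 0.8 rad).
It also fails if it takes over 138 s, if anything falls off the work surface, if the arm or the gripper's body presses on something with over 40 N, if the wrist force passes 120 N, or if a joint passes its speed limit or range.

## Working session

There is one attempt and no reset: what is moved stays moved. The work goes in short steps, Python scripts to look and compute and a tool call to move; the robot and the scene stay as the last step left them, time stands still between calls to the robot, and variables do not carry over. Pictures are saved under pics/ and viewed, and the job is handed in when it is done.

Besides the shell and the picture viewer there is one more tool, called after "Emit:" by a JSON object that holds its "api" and its "payload", one argument or row to a line. drive_tool: Moves the arm, as the interface text tells. Its arguments: {"type":"object","properties":{"rows":{"type":"array"},"grip_force":{"type":"number"}},"required":["rows"]}

```bash
ls; mkdir -p pics; cat > h.py <<'E'
import numpy as np,cv2
from bench import ctrl
from scipy.spatial.transform import Rotation as R
def snap(n,f):
    d=ctrl.get_image(n); cv2.imwrite('pics/'+f,d['img']); np.savez('pics/'+f+'.npz',**{k:np.array(v) for k,v in d.items()}); return d
def ld(f): return np.load('pics/'+f+'.npz')
def ray(d,u,v):
    K=d['camera_matrix'];Rm=d['R'];t=d['t']
    p=np.linalg.inv(K)@[u,v,1]; return -Rm.T@t, Rm.T@p
def onz(d,u,v,z):
    c,r=ray(d,u,v); return c+r*(z-c[2])/r[2]
def proj(d,X):
    p=d['R']@np.array(X)+d['t']; q=d['camera_matrix']@p; return q[:2]/q[2]
E
python3 - <<'E'
from h import *
for n in ['side','top','wrist']:
    d=snap(n,n+'0.png'); print(n,(-d['R'].T@d['t']).round(3),d['R'][2].round(2))
s=ctrl.get_state();print({k:np.round(v,3) for k,v in s.items()})
print(R.from_rotvec(s['tool_rot']).as_matrix().round(3))
E
```

```text
pics
side [0.332 0.619 0.626] [ 0.26 -0.69 -0.68]
top [ 0.43  -0.013  1.182] [ 0.13  0.01 -0.99]
wrist [ 0.341 -0.558  0.383] [-0.27 -0.12 -0.96]
{'time': np.float64(0.15), 'joint_positions': array([ 1.159,  0.322, -0.07 ,  1.451,  0.023,  1.371, -0.057]), 'qd': array([-0.   , -0.001,  0.   , -0.004,  0.001,  0.001,  0.001]), 'joint_torque': array([ 0.0000e+00, -4.9180e+01, -4.0500e-01, -3.1288e+01, -6.4000e-02,
        4.0000e-02,  0.0000e+00]), 'position': array([ 0.268, -0.592,  0.236]), 'tool_rot': array([-2.640e+00,  1.701e+00,  2.000e-03]), 'ft_force': array([0.586, 0.386, 0.264]), 'torque': array([-0.034,  0.013, -0.023]), 'grip_width': np.float64(0.994)}
[[ 0.413 -0.911 -0.001]
 [-0.911 -0.413  0.001]
 [-0.001  0.    -1.   ]]
```

View pics/top0.png

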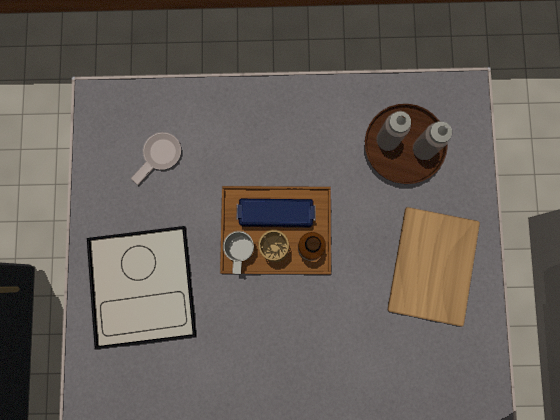

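View pics/side0.png

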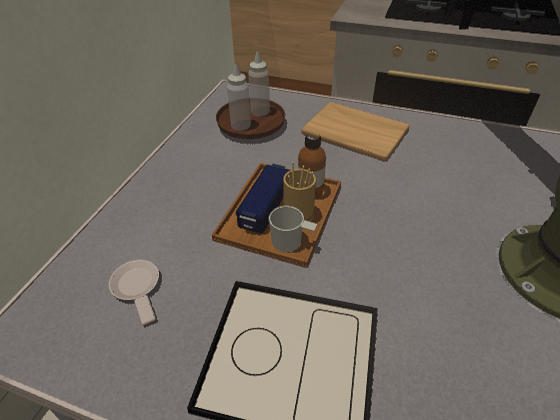

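View pics/wrist0.png

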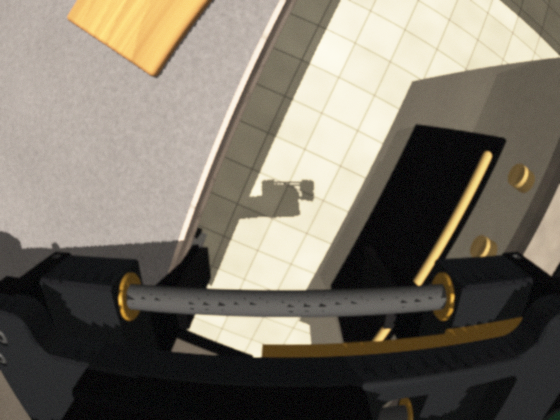

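The top view shows, from left to right, the tray (long outline ~(143,313), round ~(138,263)), the caddy ~(276,230) holding the bento, rice cup (238,246), skewer cup (274,246) and bottle (312,245), and the board (434,266). Next I measure them.

```bash
python3 - <<'E'
from h import *
d=ld('top0.png');im=d['img'];hsv=cv2.cvtColor(im,cv2.COLOR_BGR2HSV)
def rect(mask,z,name,box):
    m=np.zeros(mask.shape,np.uint8);x0,y0,x1,y1=box;m[y0:y1,x0:x1]=mask[y0:y1,x0:x1].astype(np.uint8)*255
    cs,_=cv2.findContours(m,cv2.RETR_EXTERNAL,cv2.CHAIN_APPROX_NONE);c=max(cs,key=cv2.contourArea)
    P=np.array([onz(d,*p[0],z)[:2] for p in c],np.float32)*1000
    r=cv2.minAreaRect(P);print(name,cv2.contourArea(c),np.round(r[0],1),np.round(r[1],1),round(r[2],2),cv2.boundingRect(c))
    return r
H,S,V=[hsv[...,i].astype(int) for i in range(3)]
rect((H<25)&(S>90)&(V>90),.018,'board',(380,195,490,335))
rect((H<25)&(S>90)&(V>40),.018,'caddy',(210,175,345,285))
rect((H>105)&(H<130)&(S>120),.055,'bento',(225,190,325,235))
rect((V<60),.018,'tray',(75,215,205,360))
# outlines: dark lines inside white liner
g=cv2.cvtColor(im,cv2.COLOR_BGR2GRAY)
print(g[313,95:110],g[263,110:130])
m=((g<150)*255).astype(np.uint8)
cs,h=cv2.findContours(m[215:360,75:205],cv2.RETR_CCOMP,cv2.CHAIN_APPROX_NONE)
for c,hh in zip(cs,h[0]):
    if cv2.contourArea(c)<400: continue
    P=np.array([onz(d,p[0][0]+75,p[0][1]+215,.006)[:2] for p in c],np.float32)*1000
    r=cv2.minAreaRect(P);print(hh[3],cv2.contourArea(c),np.round(r[0],1),np.round(r[1],1),round(r[2],2), np.round(P.mean(0)))
b=cv2.resize(im[180:290,210:345],None,fx=5.5,fy=5.5,interpolation=cv2.INTER_CUBIC);cv2.imwrite('pics/topz.png',b)
s=ld('side0.png')['img'];cv2.imwrite('pics/sidez.png',cv2.resize(s[120:270,200:360],None,fx=4,fy=4,interpolation=cv2.INTER_CUBIC))
E
```

```text
board 7904.5 [ 456.5 -336.8] [168.6 238. ] 77.48 (388, 207, 92, 119)
caddy 8547.5 [544.6  16.7] [248.4 199.8] 88.41 (220, 186, 111, 89)
bento 1774.5 [577.9  13.4] [163.  60.] 88.88 (239, 199, 75, 28)
tray 11192.0 [421.1 320.6] [250.3 228.3] 5.99 (87, 226, 110, 124)
[  6  95 171 165 157  83 110 167 163 162 163 163 162 163 163] [163 164 164 163 163 164 166 166 164 166 154  60 142 168 165 164 164 166
 165 165]
-1 2979.5 [361.3 317.4] [ 80.5 194.4] 6.89 [361. 318.]
0 2762.0 [361.5 317.3] [ 76.4 190.2] 6.74 [361. 318.]
-1 971.0 [475.5 329.9] [80.6 79.4] 89.0 [475. 331.]
2 859.0 [475.5 330.8] [73.9 74.4] 45.06 [475. 331.]
-1 18576.0 [423.3 329.3] [328.7 298.5] 0.13 [422. 327.]
4 9815.5 [421.2 323.2] [239.5 213.2] 6.01 [420. 323.]
```

View pics/topz.png

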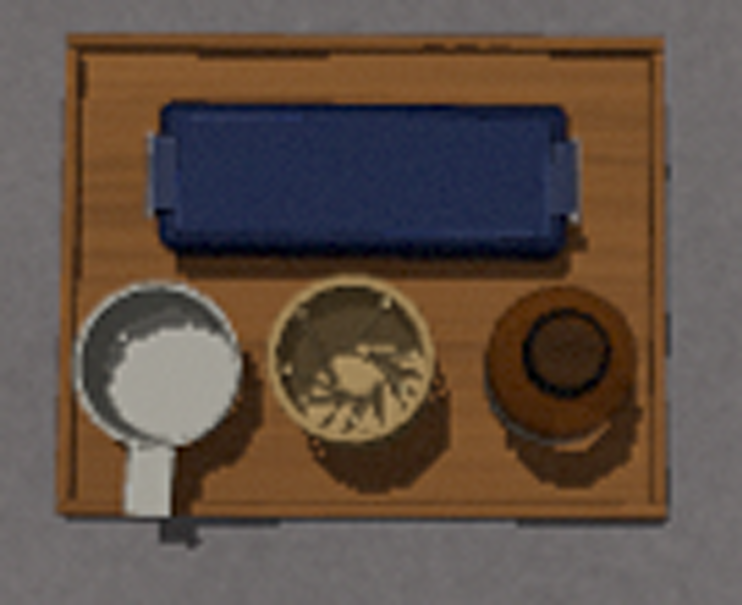

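View pics/sidez.png

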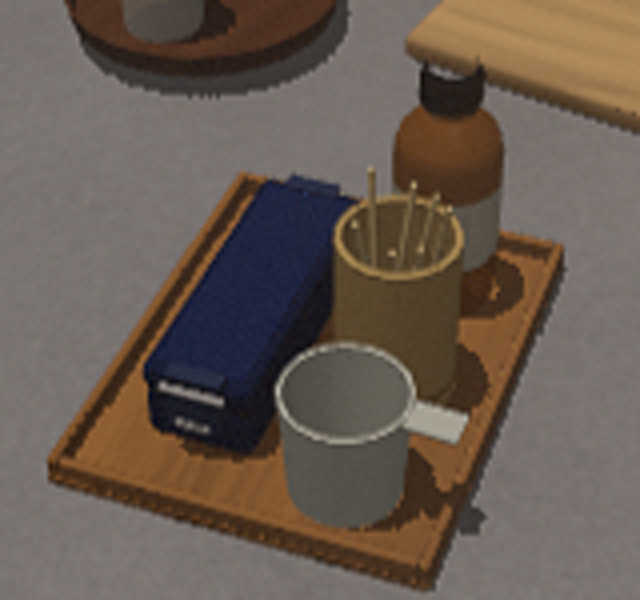

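```bash
python3 - <<'E'
from h import *
d=ld('top0.png')
for n,u,v,z in [('rice',158,364,.071),('skew',351,359,.106),('bottle',567,351,.156),('rtab',148,515,.071)]:
    print(n,onz(d,210+(u+.5)/5.5-.5,180+(v+.5)/5.5-.5,z).round(4))
s=ld('side0.png')
for n,u,v,z in [('rice',346,393,.071),('skew',399,238,.106),('bottle',453,70,.156)]:
    print(n,onz(s,200+(u+.5)/4-.5,120+(v+.5)/4-.5,z).round(4))
# squeeze/spoon approx
for n,u,v,z in [('sqa',398,121,.172),('sqb',438,130,.172),('spoon',162,151,.014),('tt',406,145,.02)]: print(n,onz(d,u,v,z).round(3))
E
```

```text
rice [0.5049 0.0954 0.071 ]
skew [0.5031 0.0187 0.106 ]
bottle [ 0.5012 -0.0609  0.156 ]
rtab [0.4462 0.0997 0.071 ]
rice [0.5065 0.0963 0.071 ]
skew [0.5048 0.0203 0.106 ]
bottle [ 0.5012 -0.0549  0.156 ]
sqa [ 0.744 -0.238  0.172]
sqb [ 0.723 -0.317  0.172]
spoon [0.733 0.277 0.014]
tt [ 0.733 -0.288  0.02 ]
```

```bash
cat >> h.py <<'E'
def go(x,y,z,yawdeg=None):
    s=ctrl.get_state();Rm=R.from_rotvec(s['tool_rot']).as_matrix()
    yaw=np.degrees(np.arctan2(Rm[1,0],Rm[0,0]))
    dsp=Rm.T@(np.array([x,y,z])-s['position'])/.3
    sp=0
    if yawdeg is not None: sp=-((yawdeg-yaw+180)%360-180)/180
    print('t%.2f'%s['time'],'pos',s['position'].round(4),'yaw',yaw.round(1),'w',round(s['grip_width']*87,1),'F',s['ft_force'].round(1),'j7',s['joint_positions'][-1].round(2),'-> shift',dsp.round(4),'spin',round(sp,4))
E
python3 -c "
from h import *
go(.504,.0187,.26,-1.1)"
```

```text
t0.15 pos [ 0.2683 -0.5916  0.2357] yaw -65.6 w 86.5 F [0.6 0.4 0.3] j7 -0.06 -> shift [-1.5282 -1.5559 -0.0789] spin -0.3583
```

Emit:
{"api": "drive_tool", "payload": {
  "rows": [
    [[-0.1, -0.1, -0.04, -0.05, 0], [-0.22, -0.22, -0.08, -0.1, 0], [-0.34, -0.35, -0.08, -0.15, 0], [-0.46, -0.47, -0.08, -0.2, 0], [-0.58, -0.59, -0.08, -0.25, 0], [-0.68, -0.69, -0.08, -0.3, 0], [-0.764, -0.778, -0.08, -0.358, 0], [-0.764, -0.778, -0.08, -0.358, 0], [-0.764, -0.778, -0.08, -0.358, 0]]
  ],
  "grip_force": 15
}}

```text
time: 1.27
position: [0.3859, -0.2876, 0.2605]
tool_rot: [3.141, -0.035, -0.001]
ft_force: [0.2, 0.1, -0.6]
grip_width: 0.999
```

```bash
python3 -c "
from h import *
go(.504,.0187,.26,-1.1)"
```

```text
t1.27 pos [ 0.3859 -0.2876  0.2605] yaw -1.3 w 86.9 F [ 0.2  0.1 -0.6] j7 0.58 -> shift [ 3.7110e-01 -1.0294e+00  7.0000e-04] spin -0.0009
```

Emit:
{"api": "drive_tool", "payload": {
  "rows": [
    [[0.06, -0.16, 0, 0, 0], [0.12, -0.32, 0, 0, 0], [0.18, -0.5, 0, 0, 0], [0.24, -0.66, 0, 0, 0], [0.3, -0.82, 0, 0, 0], [0.34, -0.94, 0, 0, 0], [0.371, -1.0, 0, 0, 0], [0.371, -1.0, 0, 0, 0], [0.371, -1.0, 0, 0, 0]]
  ]
}}

```text
time: 2.4
position: [0.5035, 0.0087, 0.2602]
tool_rot: [3.141, -0.037, -0.001]
ft_force: [0.8, -1.6, 0.1]
grip_width: 1.0
```

```bash
python3 -c "
from h import *
go(.504,.0187,.085,-1.1)
d=snap('wrist','w1.png');snap('side','s1.png')"
```

```text
t2.40 pos [0.5035 0.0087 0.2602] yaw -1.3 w 87.0 F [ 0.8 -1.6  0.1] j7 -0.1 -> shift [ 0.0013 -0.0337  0.584 ] spin -0.0013
```

View pics/w1.png

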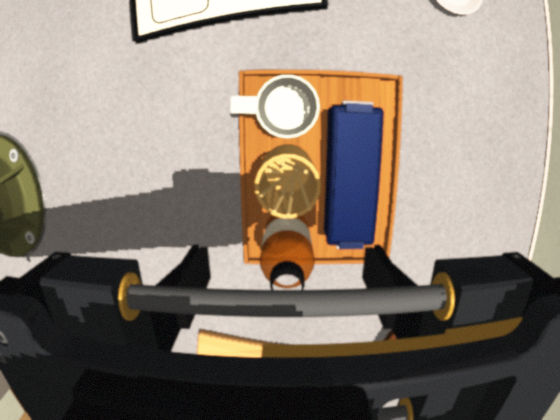

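View pics/s1.png

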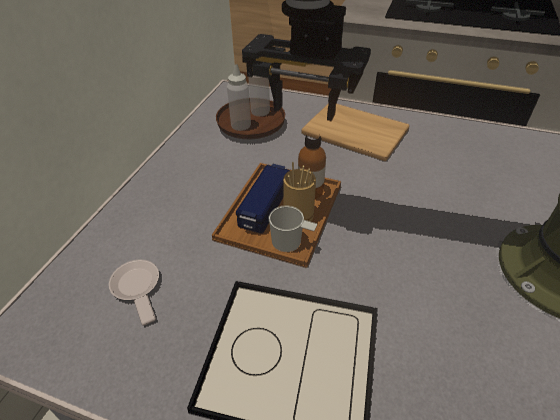

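Emit:
{"api": "drive_tool", "payload": {
  "rows": [
    [[0.003, -0.035, 0.08, 0, 0], [0.003, -0.035, 0.18, 0, 0], [0.003, -0.035, 0.28, 0, 0], [0.003, -0.035, 0.36, 0, 0], [0.003, -0.035, 0.44, 0, 0], [0.003, -0.035, 0.5, 0, 0], [0.003, -0.035, 0.55, 0, 0], [0.003, -0.035, 0.575, 0, 0], [0.003, -0.035, 0.575, 0, 0], [0.003, -0.035, 0.575, 0, 0]]
  ]
}}

```text
time: 3.75
position: [0.5054, 0.0214, 0.0887]
tool_rot: [3.141, -0.032, 0.002]
ft_force: [-0.9, 0.4, 0.8]
grip_width: 1.0
```

```bash
python3 -c "
from h import *
go(.5045,.019,.088,-1.1)
d=snap('wrist','w2.png');snap('side','s2.png')"
```

```text
t3.75 pos [0.5054 0.0214 0.0887] yaw -1.2 w 87.0 F [-0.9  0.4  0.8] j7 -0.25 -> shift [-0.0029  0.0079  0.0022] spin -0.0003
```

View pics/s2.png

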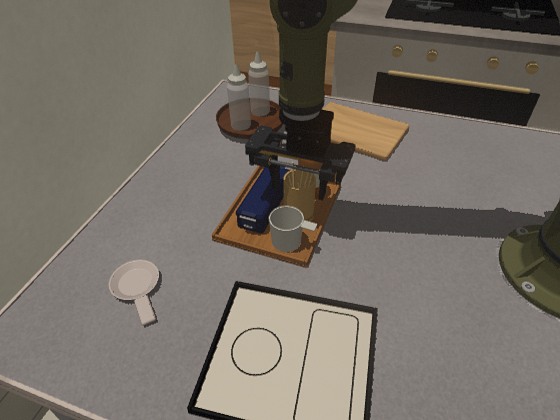

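The gripper straddles the cup at about (300,180), with no contact.

Emit:
{"api": "drive_tool", "payload": {
  "rows": [
    [[0, 0.006, 0, 0, 0], [0, 0.006, 0, 0, 60], [0, 0.006, 0, 0, 100], [0, 0.006, 0, 0, 140], [0, 0.006, 0, 0, 255], [0, 0.006, 0, 0, 255], [0, 0.006, 0, 0, 255], [0, 0.006, 0, 0, 255]]
  ],
  "grip_force": 20
}}

```text
time: 4.85
position: [0.5049, 0.0196, 0.088]
tool_rot: [3.141, -0.032, 0.0]
ft_force: [1.6, -0.6, -1.0]
grip_width: 0.74
```

```bash
python3 -c "
from h import *
go(.5045,.019,.28,-1.1)"
```

```text
t4.85 pos [0.5049 0.0196 0.088 ] yaw -1.2 w 64.4 F [ 1.6 -0.6 -1. ] j7 -0.24 -> shift [-0.0011  0.0019 -0.6399] spin -0.0003
```

Emit:
{"api": "drive_tool", "payload": {
  "rows": [
    [[0, 0, -0.04, 0, 255], [0, 0, -0.1, 0, 255], [0, 0, -0.18, 0, 255], [0, 0, -0.28, 0, 255], [0, 0, -0.38, 0, 255], [0, 0, -0.48, 0, 255], [0, 0, -0.57, 0, 255], [0, 0, -0.62, 0, 255], [0, 0, -0.64, 0, 255], [0, 0, -0.64, 0, 255]]
  ]
}}

```text
time: 6.1
position: [0.5046, 0.0195, 0.2798]
tool_rot: [3.141, -0.032, -0.001]
ft_force: [0.1, -0.8, -1.1]
grip_width: 0.737
```

```bash
python3 -c "
from h import *
go(.405,-.325,.28,-20)
go(.405,-.325,.28,-1.2)"
```

```text
t6.10 pos [0.5046 0.0195 0.2798] yaw -1.2 w 64.1 F [ 0.1 -0.8 -1.1] j7 -0.12 -> shift [-3.0870e-01  1.1549e+00 -5.0000e-04] spin 0.1047
t6.10 pos [0.5046 0.0195 0.2798] yaw -1.2 w 64.1 F [ 0.1 -0.8 -1.1] j7 -0.12 -> shift [-3.0870e-01  1.1549e+00 -5.0000e-04] spin 0.0002
```

Emit:
{"api": "drive_tool", "payload": {
  "rows": [
    [[-0.02, 0.05, 0, 0, 255], [-0.05, 0.15, 0, 0.02, 255], [-0.09, 0.28, 0, 0.04, 255], [-0.13, 0.42, 0, 0.06, 255], [-0.17, 0.57, 0, 0.08, 255], [-0.21, 0.72, 0, 0.1, 255], [-0.25, 0.84, 0, 0.1, 255], [-0.28, 0.93, 0, 0.1, 255], [-0.3, 0.98, 0, 0.1, 255], [-0.308, 1.0, 0, 0.1, 255], [-0.308, 1.0, 0, 0.1, 255]]
  ]
}}

```text
time: 7.48
position: [0.4063, -0.2782, 0.2799]
tool_rot: [-3.097, 0.523, 0.0]
ft_force: [1.4, 0.3, -1.5]
grip_width: 0.735
```

```bash
python3 -c "
from h import *
go(.405,-.325,.105,-20)"
```

```text
t7.47 pos [ 0.4063 -0.2782  0.2799] yaw -19.2 w 64.0 F [ 1.4  0.3 -1.5] j7 0.22 -> shift [0.0472 0.1492 0.583 ] spin 0.0046
```

Emit:
{"api": "drive_tool", "payload": {
  "rows": [
    [[0.02, 0.07, 0, 0, 255], [0.047, 0.149, 0.02, 0, 255], [0.047, 0.149, 0.1, 0, 255], [0.047, 0.149, 0.2, 0, 255], [0.047, 0.149, 0.3, 0, 255], [0.047, 0.149, 0.4, 0, 255], [0.047, 0.149, 0.48, 0, 255], [0.047, 0.149, 0.54, 0, 255], [0.047, 0.149, 0.57, 0, 255], [0.047, 0.149, 0.585, 0, 255], [0.047, 0.149, 0.595, 0, 255], [0.047, 0.149, 0.595, 0, 255]]
  ]
}}

```text
time: 8.98
position: [0.4052, -0.3256, 0.102]
tool_rot: [3.097, -0.523, 0.001]
ft_force: [-0.3, -1.0, -2.1]
grip_width: 0.739
```

```bash
python3 -c "
from h import *
go(.405,-.325,.099,-20)
d=snap('side','s3.png');cv2.imwrite('pics/s3z.png',cv2.resize(d['img'][80:200,260:440],None,fx=4,fy=4))"
```

```text
t8.97 pos [ 0.4052 -0.3256  0.102 ] yaw -19.2 w 64.3 F [-0.3 -1.  -2.1] j7 0.23 -> shift [-0.0014 -0.0017  0.01  ] spin 0.0047
```

View pics/s3z.png

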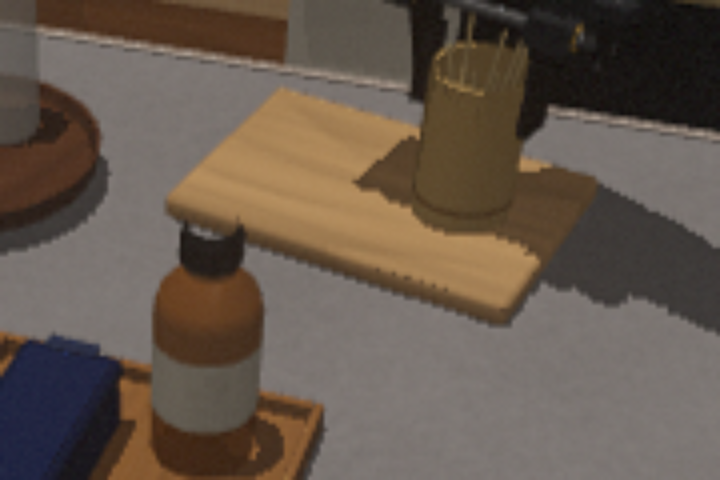

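The cup hovers just above the board. I lower it another 2 mm, release it and rise.

Emit:
{"api": "drive_tool", "payload": {
  "rows": [
    [[0, 0, 0.004, 0, 255], [0, 0, 0.008, 0, 255], [0, 0, 0.008, 0, 255], [0, 0, 0.008, 0, 70], [0, 0, 0.008, 0, 40], [0, 0, 0.008, 0, 0], [0, 0, 0.008, 0, 0], [0, 0, 0.008, 0, 0], [0, 0, -0.05, 0, 0], [0, 0, -0.15, 0, 0], [0, 0, -0.3, 0, 0], [0, 0, -0.45, 0, 0], [0, 0, -0.55, 0, 0], [0, 0, -0.55, 0, 0]]
  ]
}}

```text
time: 10.78
position: [0.4065, -0.3263, 0.2707]
tool_rot: [3.094, -0.522, 0.009]
ft_force: [-0.3, 0.6, -0.1]
grip_width: 1.0
```

```bash
python3 -c "
from h import *
go(.5015,-.059,.267,-1)
d=snap('side','s4.png')"
```

```text
t10.78 pos [ 0.4065 -0.3263  0.2707] yaw -19.2 w 87.0 F [-0.3  0.6 -0.1] j7 0.28 -> shift [ 0.0069 -0.9455  0.0098] spin -0.1008
```

View pics/s4.png

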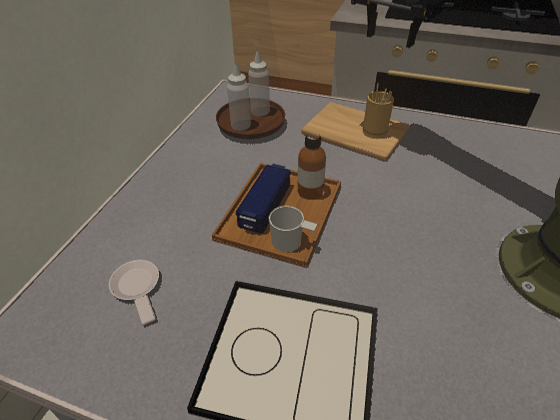

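Emit:
{"api": "drive_tool", "payload": {
  "rows": [
    [[0, -0.08, 0, -0.02, 0], [0, -0.22, 0, -0.04, 0], [0, -0.38, 0, -0.06, 0], [0, -0.54, 0, -0.08, 0], [0, -0.7, 0, -0.1, 0], [0.004, -0.84, 0, -0.1, 0], [0.007, -0.92, 0.01, -0.1, 0], [0.008, -0.948, 0.01, -0.1, 0], [0.008, -0.948, 0.01, -0.1, 0], [0.008, -0.948, 0.01, -0.1, 0]]
  ]
}}

```text
time: 12.08
position: [0.5001, -0.0587, 0.2633]
tool_rot: [3.141, -0.034, -0.001]
ft_force: [-1.1, 0.5, -0.4]
grip_width: 0.999
```

```bash
python3 -c "
from h import *
go(.502,-.060,.14,-1)"
```

```text
t12.07 pos [ 0.5001 -0.0587  0.2633] yaw -1.2 w 86.9 F [-1.1  0.5 -0.4] j7 0.03 -> shift [0.0066 0.004  0.411 ] spin -0.0014
```

Emit:
{"api": "drive_tool", "payload": {
  "rows": [
    [[0.006, 0.004, 0.06, 0, 0], [0.006, 0.004, 0.15, 0, 0], [0.006, 0.004, 0.25, 0, 0], [0.006, 0.004, 0.33, 0, 0], [0.006, 0.004, 0.38, 0, 0], [0.006, 0.004, 0.4, 0, 0], [0.006, 0.004, 0.41, 0, 0], [0.006, 0.004, 0.41, 0, 0], [0.006, 0.004, 0.41, 0, 0]]
  ]
}}

```text
time: 13.2
position: [0.5029, -0.0589, 0.1412]
tool_rot: [3.141, -0.032, 0.002]
ft_force: [0.2, 0.1, 1.0]
grip_width: 1.006
```

```bash
python3 -c "
from h import *
go(.502,-.060,.14,-1)
d=snap('side','s5.png');cv2.imwrite('pics/s5z.png',cv2.resize(d['img'][100:250,230:390],None,fx=4,fy=4))"
```

```text
t13.20 pos [ 0.5029 -0.0589  0.1412] yaw -1.2 w 87.6 F [0.2 0.1 1. ] j7 -0.03 -> shift [-0.0028  0.0039  0.004 ] spin -0.0009
```

View pics/s5z.png

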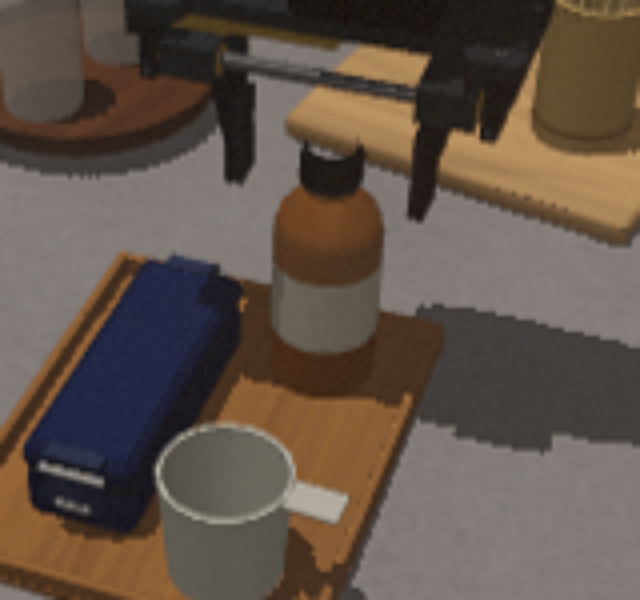

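Emit:
{"api": "drive_tool", "payload": {
  "rows": [
    [[-0.004, 0.003, 0.004, 0, 0], [-0.004, 0.003, 0.004, 0, 60], [-0.004, 0.003, 0.004, 0, 100], [-0.004, 0.003, 0.004, 0, 130], [-0.004, 0.003, 0.004, 0, 145], [-0.004, 0.003, 0.004, 0, 155], [-0.004, 0.003, 0.004, 0, 165], [-0.004, 0.003, 0.004, 0, 200], [-0.004, 0.003, 0.004, 0, 255], [-0.004, 0.003, 0.004, 0, 255], [-0.004, 0.003, 0.004, 0, 255]]
  ],
  "grip_force": 25
}}

```text
time: 14.62
position: [0.5013, -0.0597, 0.1394]
tool_rot: [3.141, -0.032, 0.0]
ft_force: [0.4, 0.7, 0.7]
grip_width: 0.37
```

```bash
python3 -c "
from h import *
go(.502,-.060,.14,-1)
d=snap('side','s6.png');cv2.imwrite('pics/s6z.png',cv2.resize(d['img'][100:250,230:390],None,fx=4,fy=4))"
```

```text
t14.62 pos [ 0.5013 -0.0597  0.1394] yaw -1.2 w 32.2 F [0.4 0.7 0.7] j7 -0.02 -> shift [ 0.0024  0.001  -0.002 ] spin -0.0009
```

View pics/s6z.png

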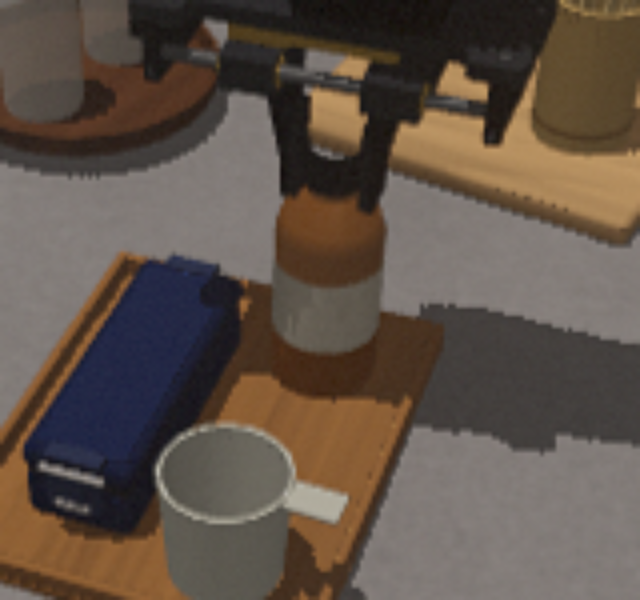

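Emit:
{"api": "drive_tool", "payload": {
  "rows": [
    [[0, 0, -0.03, 0, 255], [0, 0, -0.08, 0, 255], [0, 0, -0.15, 0, 255], [0, 0, -0.23, 0, 255], [0, 0, -0.3, 0, 255], [0, 0.03, -0.33, 0, 255], [0.01, 0.1, -0.33, 0.01, 255], [0.01, 0.2, -0.33, 0.03, 255], [0.01, 0.32, -0.33, 0.05, 255], [0.01, 0.44, -0.33, 0.07, 255], [0.01, 0.56, -0.33, 0.09, 255], [0.01, 0.68, -0.33, 0.1, 255], [0.01, 0.79, -0.33, 0.1, 255], [0.01, 0.88, -0.33, 0.1, 255], [0.01, 0.94, -0.33, 0.1, 255], [0.01, 0.965, -0.33, 0.1, 255], [0.01, 0.965, -0.33, 0.1, 255], [0.01, 0.965, -0.33, 0.1, 255]]
  ]
}}

```text
time: 16.92
position: [0.4988, -0.3477, 0.2385]
tool_rot: [-3.098, 0.52, -0.0]
ft_force: [-0.2, 0.3, -1.6]
grip_width: 0.366
```

```bash
python3 -c "
from h import *
go(.510,-.347,.152,-20)"
```

```text
t16.93 pos [ 0.4988 -0.3477  0.2385] yaw -19.0 w 31.9 F [-0.2  0.3 -1.6] j7 0.15 -> shift [ 0.0344 -0.0141  0.2885] spin 0.0053
```

Emit:
{"api": "drive_tool", "payload": {
  "rows": [
    [[0.02, -0.01, 0.02, 0, 255], [0.034, -0.014, 0.07, 0, 255], [0.034, -0.014, 0.13, 0, 255], [0.034, -0.014, 0.19, 0, 255], [0.034, -0.014, 0.235, 0, 255], [0.034, -0.014, 0.26, 0, 255], [0.034, -0.014, 0.275, 0, 255], [0.034, -0.014, 0.285, 0, 255], [0.034, -0.014, 0.289, 0, 255], [0.034, -0.014, 0.289, 0, 255]]
  ]
}}

```text
time: 18.18
position: [0.5094, -0.3486, 0.152]
tool_rot: [3.097, -0.523, 0.001]
ft_force: [0.5, 0.2, -2.0]
grip_width: 0.366
```

```bash
python3 -c "
from h import *
go(.510,-.347,.151,-20)
d=snap('side','s7.png');cv2.imwrite('pics/s7z.png',cv2.resize(d['img'][60:180,260:440],None,fx=4,fy=4))"
```

```text
t18.18 pos [ 0.5094 -0.3486  0.152 ] yaw -19.2 w 31.8 F [ 0.5  0.2 -2. ] j7 0.11 -> shift [ 0.     -0.0058  0.0032] spin 0.0046
```

View pics/s7z.png

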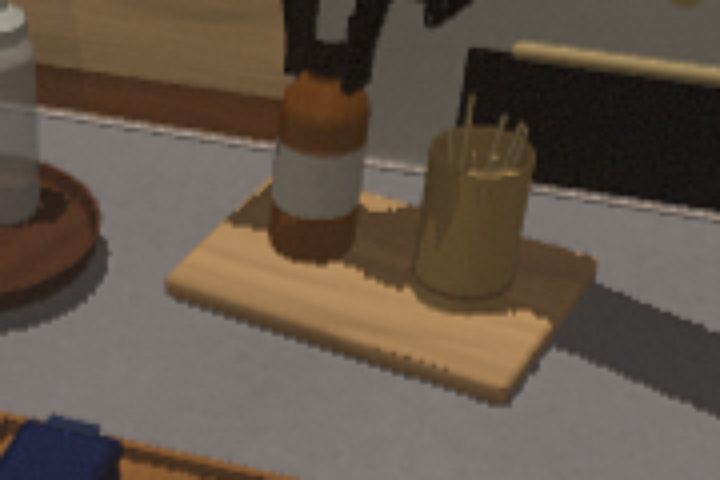

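Emit:
{"api": "drive_tool", "payload": {
  "rows": [
    [[0, 0, 0.004, 0, 255], [0, 0, 0.006, 0, 255], [0, 0, 0.006, 0, 140], [0, 0, 0.006, 0, 100], [0, 0, 0.006, 0, 50], [0, 0, 0.006, 0, 0], [0, 0, 0.006, 0, 0], [0, 0, 0.006, 0, 0], [0, 0, -0.05, 0, 0], [0, 0, -0.15, 0, 0], [0, 0, -0.28, 0, 0], [0, 0, -0.36, 0, 0], [0, 0, -0.4, 0, 0], [0, 0, -0.4, 0, 0]]
  ]
}}

```text
time: 19.98
position: [0.5097, -0.3487, 0.2728]
tool_rot: [3.097, -0.523, 0.003]
ft_force: [-0.6, 0.3, -0.8]
grip_width: 1.0
```

```bash
python3 -c "
from h import *
go(.578,.0134,.22,-1.1)
d=snap('top','t2.png');d=snap('side','s8.png')"
```

```text
t19.98 pos [ 0.5097 -0.3487  0.2728] yaw -19.2 w 87.0 F [-0.6  0.3 -0.8] j7 0.14 -> shift [-0.1813 -1.215   0.1747] spin -0.1003
```

View pics/s8.png

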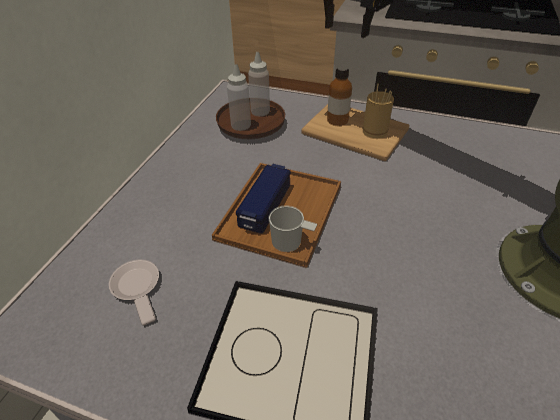

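View pics/t2.png

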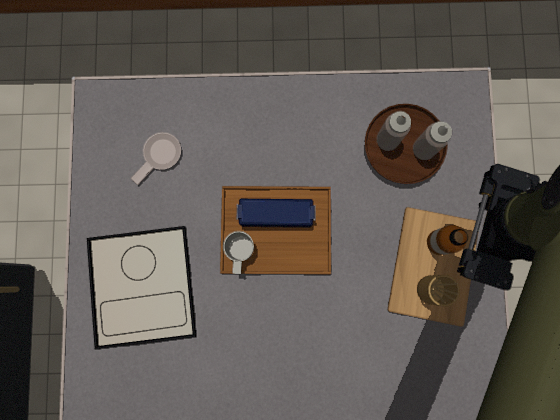

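Emit:
{"api": "drive_tool", "payload": {
  "rows": [
    [[-0.01, -0.08, 0.01, -0.02, 0], [-0.03, -0.22, 0.03, -0.04, 0], [-0.06, -0.4, 0.05, -0.06, 0], [-0.09, -0.58, 0.07, -0.08, 0], [-0.11, -0.75, 0.09, -0.1, 0], [-0.13, -0.88, 0.11, -0.1, 0], [-0.15, -0.96, 0.13, -0.1, 0], [-0.155, -1.0, 0.14, -0.1, 0], [-0.155, -1.0, 0.14, -0.1, 0]]
  ]
}}

```text
time: 21.2
position: [0.5634, -0.0486, 0.229]
tool_rot: [-3.141, 0.027, 0.002]
ft_force: [-0.2, 0.2, 1.2]
grip_width: 0.997
```

```bash
python3 -c "
from h import *
go(.578,.0134,.15,-1.1)"
```

```text
t21.20 pos [ 0.5634 -0.0486  0.229 ] yaw -1.0 w 86.8 F [-0.2  0.2  1.2] j7 -0.07 -> shift [ 0.0453 -0.2074  0.2635] spin 0.0006
```

Emit:
{"api": "drive_tool", "payload": {
  "rows": [
    [[0.02, -0.08, 0.05, 0, 0], [0.045, -0.18, 0.12, 0, 0], [0.045, -0.207, 0.2, 0, 0], [0.045, -0.207, 0.28, 0, 0], [0.045, -0.207, 0.36, 0, 0], [0.045, -0.207, 0.42, 0, 0], [0.045, -0.207, 0.42, 0, 0]]
  ]
}}

```text
time: 22.08
position: [0.5776, 0.0109, 0.1022]
tool_rot: [3.141, -0.034, -0.005]
ft_force: [0.1, -0.5, 0.1]
grip_width: 0.998
```

```bash
python3 -c "
from h import *
go(.578,.0134,.041,-1.1)
d=snap('wrist','w9.png');d=snap('side','s9.png');cv2.imwrite('pics/s9z.png',cv2.resize(d['img'][120:270,200:380],None,fx=4,fy=4))"
```

```text
t22.07 pos [0.5776 0.0109 0.1022] yaw -1.2 w 86.8 F [ 0.1 -0.5  0.1] j7 -0.27 -> shift [ 0.0017 -0.0085  0.204 ] spin -0.0007
```

View pics/s9z.png

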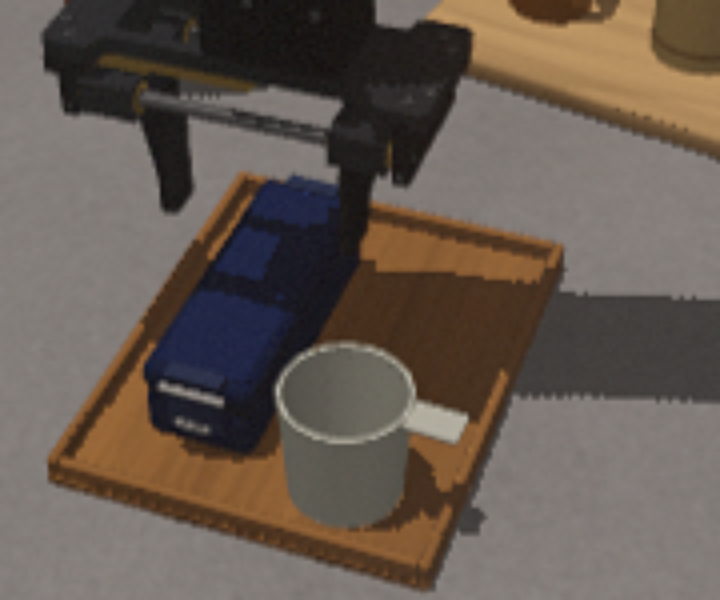

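Emit:
{"api": "drive_tool", "payload": {
  "rows": [
    [[0.001, -0.006, 0.05, 0, 0], [0.001, -0.006, 0.1, 0, 0], [0.001, -0.006, 0.15, 0, 0], [0.001, -0.006, 0.185, 0, 0], [0.001, -0.006, 0.2, 0, 0], [0.001, -0.006, 0.2, 0, 0], [0.001, -0.006, 0.2, 0, 60], [0.001, -0.006, 0.2, 0, 80], [0.001, -0.006, 0.2, 0, 120], [0.001, -0.006, 0.2, 0, 255], [0.001, -0.006, 0.2, 0, 255], [0.001, -0.006, 0.2, 0, 255], [0.001, -0.006, 0.2, 0, 255]]
  ],
  "grip_force": 30
}}

```text
time: 23.8
position: [0.5796, 0.0137, 0.044]
tool_rot: [3.141, -0.032, 0.002]
ft_force: [1.8, -0.0, 2.0]
grip_width: 0.691
```

```bash
python3 -c "
from h import *
go(.578,.0134,.19,-1.1)
d=snap('side','s10.png');cv2.imwrite('pics/s10z.png',cv2.resize(d['img'][120:270,200:380],None,fx=4,fy=4))"
```

```text
t23.80 pos [0.5796 0.0137 0.044 ] yaw -1.2 w 60.1 F [ 1.8 -0.   2. ] j7 -0.31 -> shift [-0.0046  0.0011 -0.4866] spin -0.0004
```

View pics/s10z.png

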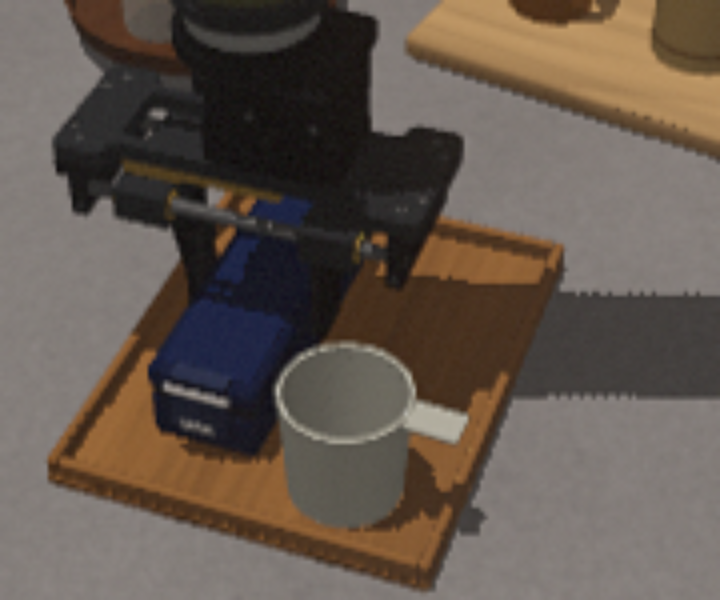

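Emit:
{"api": "drive_tool", "payload": {
  "rows": [
    [[0, 0, -0.02, 0, 255], [0, 0, -0.05, 0, 255], [0, 0, -0.1, 0, 255], [0, 0, -0.17, 0, 255], [0, 0, -0.25, 0, 255], [0, 0, -0.33, 0, 255], [0, 0, -0.38, 0, 255], [0, 0, -0.4, 0, 255], [0, 0, -0.4, 0, 255]]
  ]
}}

```text
time: 24.98
position: [0.5789, 0.0136, 0.1637]
tool_rot: [3.141, -0.032, 0.0]
ft_force: [-0.2, -0.2, -3.1]
grip_width: 0.686
```

```bash
python3 -c "
from h import *
go(.3613,.3175,.165,6.5)
d=snap('side','s11.png');cv2.imwrite('pics/s11z.png',cv2.resize(d['img'][90:270,180:400],None,fx=3.5,fy=3.3))"
```

```text
t24.98 pos [0.5789 0.0136 0.1637] yaw -1.2 w 59.6 F [-0.2 -0.2 -3.1] j7 -0.24 -> shift [-0.7457 -0.998  -0.0046] spin -0.0426
```

View pics/s11z.png

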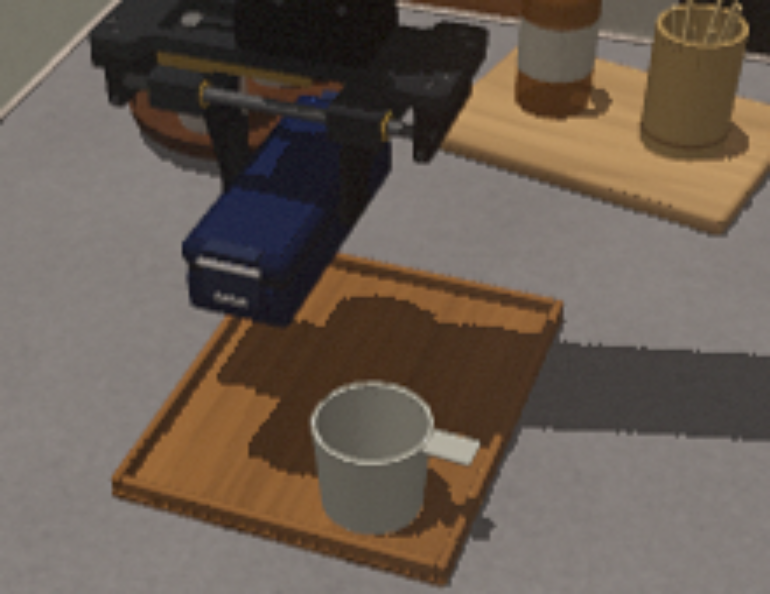

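Emit:
{"api": "drive_tool", "payload": {
  "rows": [
    [[-0.02, -0.03, 0, 0, 255], [-0.06, -0.08, 0, 0, 255], [-0.12, -0.16, 0, -0.005, 255], [-0.19, -0.26, 0, -0.01, 255], [-0.27, -0.36, 0, -0.015, 255], [-0.35, -0.47, 0, -0.02, 255], [-0.43, -0.58, 0, -0.025, 255], [-0.51, -0.68, 0, -0.03, 255], [-0.58, -0.78, 0, -0.035, 255], [-0.64, -0.86, 0, -0.043, 255], [-0.69, -0.93, 0, -0.043, 255], [-0.73, -0.975, 0, -0.043, 255], [-0.746, -0.998, 0, -0.043, 255], [-0.746, -0.998, 0, -0.043, 255], [-0.746, -0.998, 0, -0.043, 255]]
  ]
}}

```text
time: 26.9
position: [0.3617, 0.3169, 0.1635]
tool_rot: [3.136, 0.179, 0.0]
ft_force: [0.6, -0.2, -2.6]
grip_width: 0.684
```

```bash
python3 -c "
from h import *
go(.3613,.3175,.046,6.5)
d=snap('top','t12.png');cv2.imwrite('pics/t12z.png',cv2.resize(d['img'][200:380,60:260],None,fx=3.5,fy=3.3))"
```

```text
t26.90 pos [0.3617 0.3169 0.1635] yaw 6.5 w 59.5 F [ 0.6 -0.2 -2.6] j7 -0.71 -> shift [-0.0012 -0.0024  0.3917] spin 0.0001
```

View pics/t12z.png

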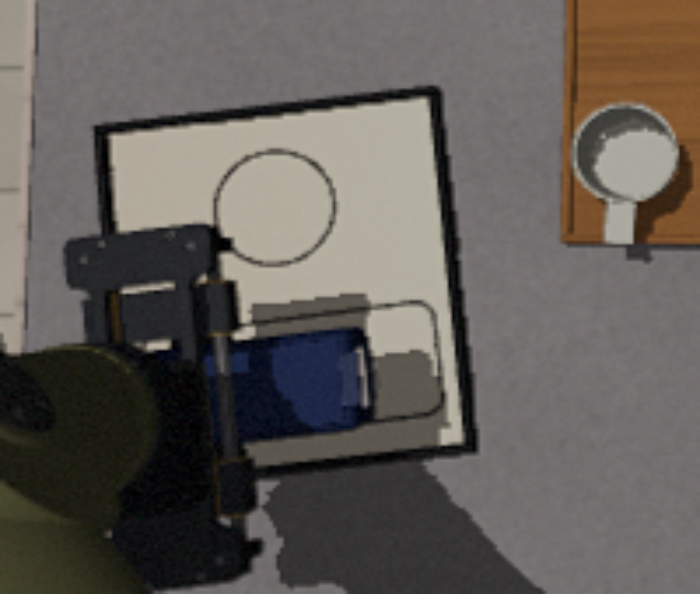

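Emit:
{"api": "drive_tool", "payload": {
  "rows": [
    [[0, 0, 0.04, 0, 255], [0, 0, 0.1, 0, 255], [0, 0, 0.17, 0, 255], [0, 0, 0.24, 0, 255], [0, 0, 0.3, 0, 255], [0, 0, 0.34, 0, 255], [0, 0, 0.365, 0, 255], [0, 0, 0.38, 0, 255], [0, 0, 0.388, 0, 255], [0, 0, 0.392, 0, 255], [0, 0, 0.396, 0, 255], [0, 0, 0.398, 0, 255], [0, 0, 0.398, 0, 255]]
  ]
}}

```text
time: 28.58
position: [0.3613, 0.3176, 0.0443]
tool_rot: [3.136, 0.18, 0.0]
ft_force: [1.3, -0.3, -2.6]
grip_width: 0.689
```

```bash
python3 -c "
from h import *
go(.3613,.3175,.044,6.5)
d=snap('side','s13.png')"
```

```text
t28.57 pos [0.3613 0.3176 0.0443] yaw 6.6 w 59.9 F [ 1.3 -0.3 -2.6] j7 -0.88 -> shift [-0.      0.0003  0.0009] spin 0.0004
```

View pics/s13.png

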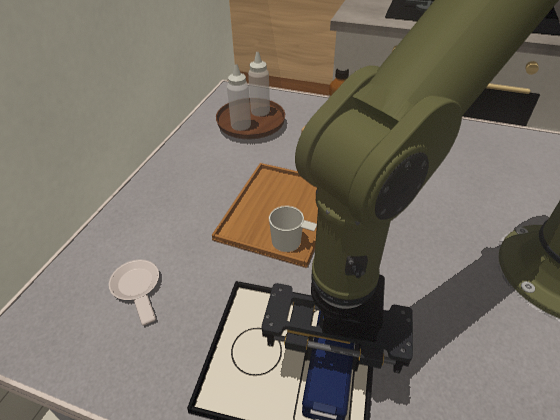

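Still carrying ~2.6 N, so the box is a hair above the floor. I lower it another 1 mm, release and rise.

Emit:
{"api": "drive_tool", "payload": {
  "rows": [
    [[0, 0, 0.003, 0, 255], [0, 0, 0.004, 0, 255], [0, 0, 0.004, 0, 255], [0, 0, 0.004, 0, 80], [0, 0, 0.004, 0, 50], [0, 0, 0.004, 0, 0], [0, 0, 0.004, 0, 0], [0, 0, 0.004, 0, 0], [0, 0, -0.05, 0, 0], [0, 0, -0.15, 0, 0], [0, 0, -0.27, 0, 0], [0, 0, -0.38, 0, 0], [0, 0, -0.42, 0, 0], [0, 0, -0.42, 0, 0]]
  ]
}}

```text
time: 30.38
position: [0.3617, 0.3177, 0.1709]
tool_rot: [3.136, 0.18, 0.003]
ft_force: [-0.1, -0.5, 0.6]
grip_width: 1.003
```

```bash
python3 -c "
from h import *
go(.505,.0970,.17,-91)
go(.505,.0970,.17,89)
d=snap('side','s14.png')"
```

```text
t30.38 pos [0.3617 0.3177 0.1709] yaw 6.6 w 87.3 F [-0.1 -0.5  0.6] j7 -0.7 -> shift [0.3906 0.7855 0.0038] spin 0.542
t30.38 pos [0.3617 0.3177 0.1709] yaw 6.6 w 87.3 F [-0.1 -0.5  0.6] j7 -0.7 -> shift [0.3906 0.7855 0.0038] spin -0.458
```

View pics/s14.png

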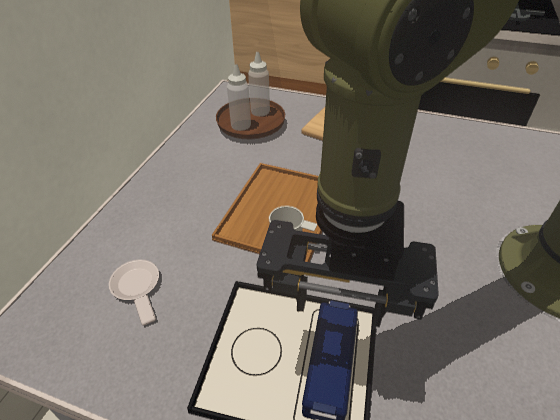

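Emit:
{"api": "drive_tool", "payload": {
  "rows": [
    [[0.03, 0.06, 0, -0.04, 0], [0.08, 0.16, 0, -0.09, 0], [0.13, 0.27, 0, -0.14, 0], [0.18, 0.38, 0, -0.19, 0], [0.24, 0.49, 0, -0.24, 0], [0.3, 0.6, 0, -0.29, 0], [0.34, 0.69, 0, -0.34, 0], [0.37, 0.75, 0, -0.39, 0], [0.39, 0.785, 0, -0.44, 0], [0.39, 0.785, 0, -0.458, 0], [0.39, 0.785, 0, -0.458, 0], [0.39, 0.785, 0, -0.458, 0]]
  ]
}}

```text
time: 31.92
position: [0.5038, 0.0972, 0.1694]
tool_rot: [-2.24, -2.201, 0.002]
ft_force: [0.2, -0.2, -1.3]
grip_width: 0.999
```

```bash
python3 -c "
from h import *
go(.505,.0965,.049,89)
d=snap('top','t15.png');cv2.imwrite('pics/t15z.png',cv2.resize(d['img'][170:370,70:340],None,fx=2.9,fy=2.9))
d=snap('side','s15.png');cv2.imwrite('pics/s15z.png',cv2.resize(d['img'][120:300,180:400],None,fx=3.5,fy=3.3))"
```

```text
t31.93 pos [0.5038 0.0972 0.1694] yaw 89.0 w 86.9 F [ 0.2 -0.2 -1.3] j7 1.22 -> shift [-0.0023  0.0045  0.4012] spin -0.0
```

View pics/t15z.png

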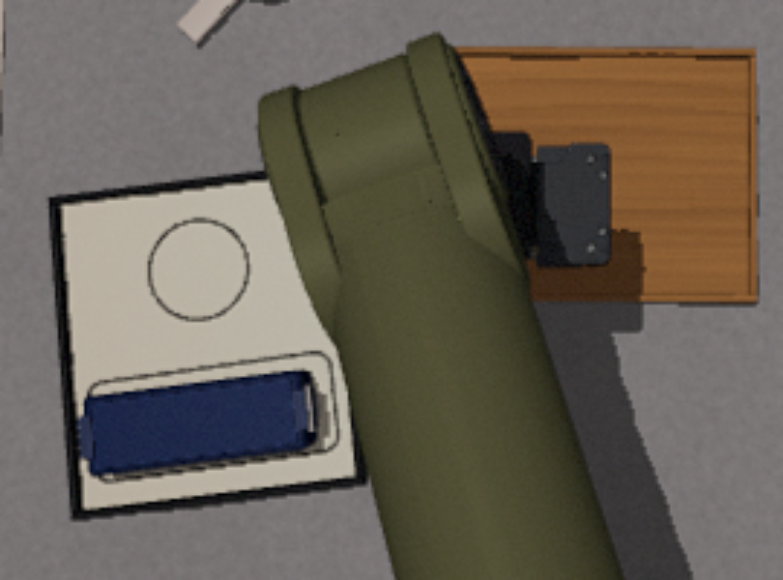

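View pics/s15z.png

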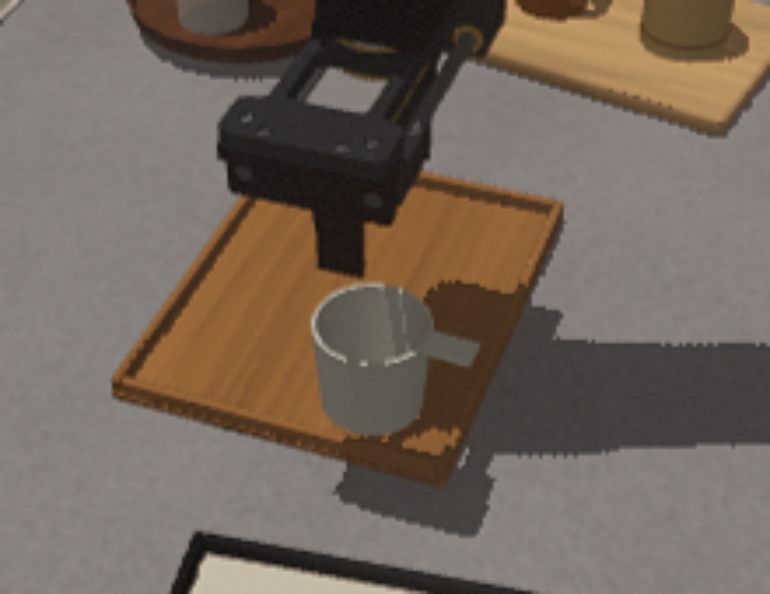

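```bash
python3 - <<'E'
from h import *
d=ld('t15.png');hsv=cv2.cvtColor(d['img'],cv2.COLOR_BGR2HSV);H,S,V=[hsv[...,i].astype(int) for i in range(3)]
m=((H>105)&(H<130)&(S>120)).astype(np.uint8)
cs,_=cv2.findContours(m,cv2.RETR_EXTERNAL,cv2.CHAIN_APPROX_NONE);c=max(cs,key=cv2.contourArea)
P=np.array([onz(d,*p[0],.055)[:2] for p in c],np.float32)*1000
print(cv2.minAreaRect(P),cv2.boundingRect(c))
E
```

```text
((360.06170654296875, 314.76324462890625), (57.145999908447266, 170.88487243652344), 6.194408416748047) (98, 298, 81, 36)
```

Emit:
{"api": "drive_tool", "payload": {
  "rows": [
    [[-0.002, 0.002, 0.05, 0, 0], [-0.002, 0.002, 0.13, 0, 0], [-0.002, 0.002, 0.2, 0, 0], [-0.002, 0.002, 0.2, 0, 0]]
  ]
}}

```text
time: 32.52
position: [0.5032, 0.0961, 0.108]
tool_rot: [-2.238, -2.2, 0.005]
ft_force: [-0.8, -0.2, -0.0]
grip_width: 1.002
```

```bash
python3 -c "
from h import *
go(.505,.0965,.049,89)
d=snap('wrist','w16.png')
d=snap('side','s16.png');cv2.imwrite('pics/s16z.png',cv2.resize(d['img'][120:300,180:400],None,fx=3.5,fy=3.3))"
```

```text
t32.52 pos [0.5032 0.0961 0.108 ] yaw 89.0 w 87.2 F [-0.8 -0.2 -0. ] j7 1.16 -> shift [0.0013 0.0067 0.1967] spin 0.0002
```

View pics/s16z.png

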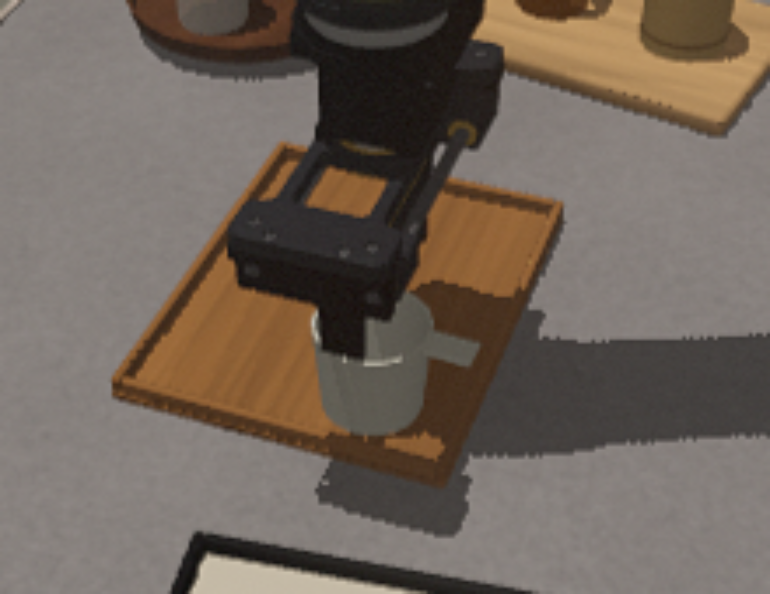

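View pics/w16.png

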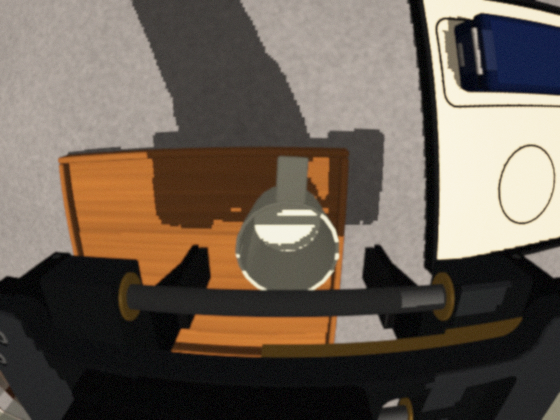

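```bash
python3 -c "
from h import *
d=ld('s16.png')
for X in [(.505,.0965,.071),(.5032,.148,.094),(.5032,.1545,.094)]:
  p=proj(d,X); print(((p-[180,120])*[3.5,3.3]).round())
"
```

```text
[374. 324.]
[345. 359.]
[341. 368.]
```

Predicted fingertip (341–345, ~360) and rim centre (374,324) match the picture, so alignment is confirmed. Descend and grip.

Emit:
{"api": "drive_tool", "payload": {
  "rows": [
    [[0, 0.005, 0.05, 0, 0], [0, 0.005, 0.1, 0, 0], [0, 0.005, 0.15, 0, 0], [0, 0.005, 0.18, 0, 0], [0, 0.005, 0.195, 0, 0], [0, 0.005, 0.195, 0, 0], [0, 0.005, 0.195, 0, 40], [0, 0.005, 0.195, 0, 55], [0, 0.005, 0.195, 0, 70], [0, 0.005, 0.195, 0, 120], [0, 0.005, 0.195, 0, 255], [0, 0.005, 0.195, 0, 255], [0, 0.005, 0.195, 0, 255]]
  ],
  "grip_force": 12
}}

```text
time: 34.25
position: [0.5067, 0.0964, 0.0519]
tool_rot: [2.24, 2.202, 0.0]
ft_force: [-0.7, 0.1, 2.7]
grip_width: 0.747
```

```bash
python3 -c "
from h import *
go(.505,.0965,.17,89)
d=snap('side','s17.png');cv2.imwrite('pics/s17z.png',cv2.resize(d['img'][120:300,180:400],None,fx=3.5,fy=3.3))"
```

```text
t34.25 pos [0.5067 0.0964 0.0519] yaw 89.0 w 65.0 F [-0.7  0.1  2.7] j7 1.1 -> shift [ 1.000e-04 -5.700e-03 -3.935e-01] spin 0.0001
```

View pics/s17z.png

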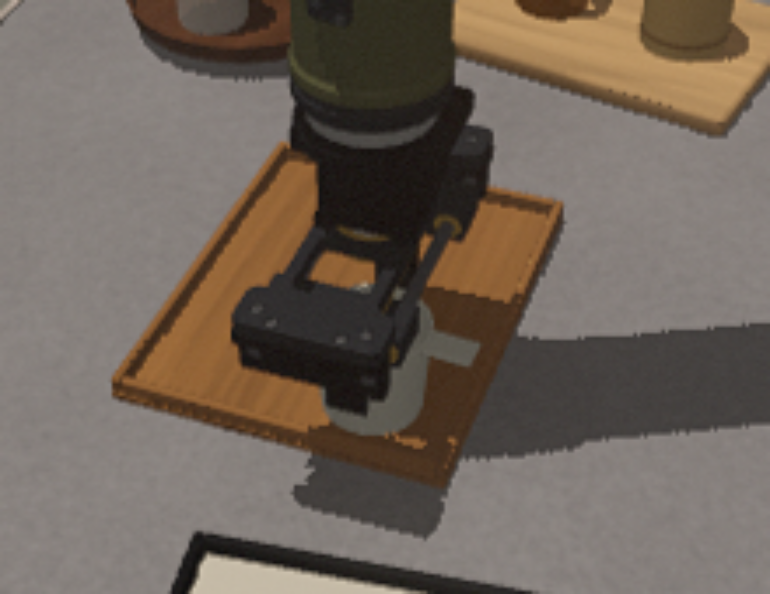

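Emit:
{"api": "drive_tool", "payload": {
  "rows": [
    [[0, 0, -0.02, 0, 255], [0, 0, -0.06, 0, 255], [0, 0, -0.13, 0, 255], [0, 0, -0.21, 0, 255], [0, 0, -0.28, 0, 255], [0, 0, -0.3, 0, 255], [0, 0, -0.3, 0, 255]]
  ]
}}

```text
time: 35.17
position: [0.5066, 0.0963, 0.1419]
tool_rot: [2.24, 2.202, 0.0]
ft_force: [0.7, 0.1, -0.1]
grip_width: 0.746
```

```bash
python3 -c "
from h import *
go(.4763,.3305,.14,89)
d=snap('side','s18.png');cv2.imwrite('pics/s18z.png',cv2.resize(d['img'][120:300,180:400],None,fx=3.5,fy=3.3))"
```

```text
t35.17 pos [0.5066 0.0963 0.1419] yaw 89.0 w 64.9 F [ 0.7  0.1 -0.1] j7 1.19 -> shift [ 0.7788 -0.1145  0.006 ] spin 0.0001
```

View pics/s18z.png

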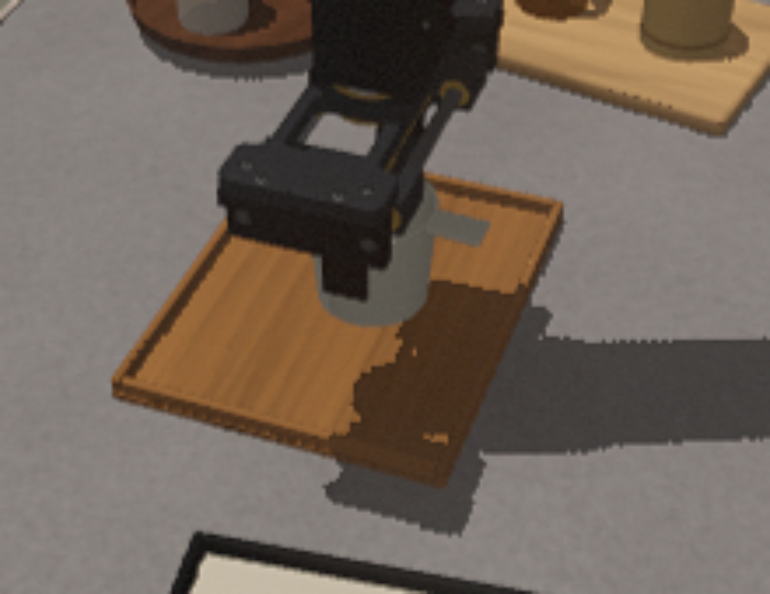

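The cup is lifted upright.

Emit:
{"api": "drive_tool", "payload": {
  "rows": [
    [[0.03, 0, 0, 0, 255], [0.09, -0.01, 0, 0, 255], [0.18, -0.025, 0, 0, 255], [0.28, -0.04, 0, 0, 255], [0.38, -0.055, 0, 0, 255], [0.48, -0.07, 0, 0, 255], [0.58, -0.085, 0, 0, 255], [0.66, -0.1, 0, 0, 255], [0.73, -0.11, 0, 0, 255], [0.765, -0.115, 0, 0, 255], [0.779, -0.115, 0, 0, 255], [0.779, -0.115, 0, 0, 255], [0.779, -0.115, 0, 0, 255]]
  ]
}}

```text
time: 36.85
position: [0.4765, 0.3297, 0.1416]
tool_rot: [2.242, 2.2, -0.001]
ft_force: [0.9, 0.0, -1.1]
grip_width: 0.743
```

```bash
python3 -c "
from h import *
go(.4763,.3305,.0525,89)"
```

```text
t36.85 pos [0.4765 0.3297 0.1416] yaw 88.9 w 64.7 F [ 0.9  0.  -1.1] j7 0.66 -> shift [ 0.003  -0.0007  0.2969] spin -0.0003
```

Emit:
{"api": "drive_tool", "payload": {
  "rows": [
    [[0.002, 0, 0.04, 0, 255], [0.002, 0, 0.1, 0, 255], [0.002, 0, 0.17, 0, 255], [0.002, 0, 0.23, 0, 255], [0.002, 0, 0.265, 0, 255], [0.002, 0, 0.28, 0, 255], [0.002, 0, 0.29, 0, 255], [0.002, 0, 0.297, 0, 255], [0.002, 0, 0.3, 0, 255], [0.002, 0, 0.3, 0, 255], [0.002, 0, 0.3, 0, 255]]
  ]
}}

```text
time: 38.22
position: [0.4763, 0.3314, 0.052]
tool_rot: [2.24, 2.202, 0.001]
ft_force: [0.0, -0.2, 0.5]
grip_width: 0.75
```

```bash
python3 -c "
from h import *
go(.4763,.3305,.0515,89)
d=snap('side','s19.png');cv2.imwrite('pics/s19z.png',cv2.resize(d['img'][240:420,160:400],None,fx=3.3,fy=3.3))"
```

```text
t38.23 pos [0.4763 0.3314 0.052 ] yaw 89.0 w 65.3 F [ 0.  -0.2  0.5] j7 0.59 -> shift [-0.0029  0.      0.0017] spin 0.0001
```

View pics/s19z.png

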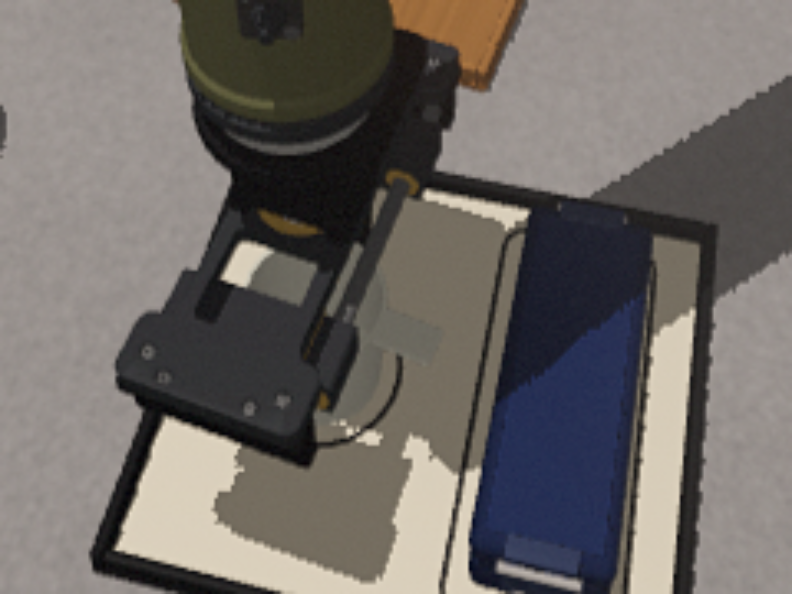

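Emit:
{"api": "drive_tool", "payload": {
  "rows": [
    [[0, 0, 0.003, 0, 255], [0, 0, 0.003, 0, 255], [0, 0, 0.003, 0, 62], [0, 0, 0.003, 0, 45], [0, 0, 0.003, 0, 20], [0, 0, 0.003, 0, 0], [0, 0, 0.003, 0, 0], [0, 0, -0.05, 0, 0], [0, 0, -0.15, 0, 0], [0, 0, -0.28, 0, 0], [0, 0, -0.42, 0, 0], [0, 0, -0.56, 0, 0], [0, 0, -0.68, 0, 0], [0, 0, -0.75, 0, 0], [0, 0, -0.75, 0, 0]]
  ]
}}

```text
time: 40.15
position: [0.4765, 0.3323, 0.2793]
tool_rot: [2.239, 2.202, 0.007]
ft_force: [-0.4, 0.6, -0.3]
grip_width: 1.003
```

```bash
python3 -c "
from h import *
go(.51,-.349,.277,-19)
d=snap('side','s20.png')"
```

```text
t40.15 pos [0.4765 0.3323 0.2793] yaw 89.0 w 87.3 F [-0.4  0.6 -0.3] j7 0.73 -> shift [-2.2689  0.1495  0.0037] spin 0.6002
```

View pics/s20.png

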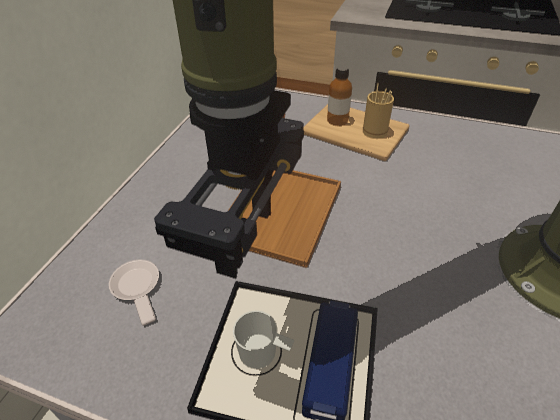

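Emit:
{"api": "drive_tool", "payload": {
  "rows": [
    [[-0.06, 0, 0, 0.03, 0], [-0.18, 0.01, 0, 0.07, 0], [-0.32, 0.02, 0, 0.12, 0], [-0.48, 0.03, 0, 0.17, 0], [-0.64, 0.04, 0, 0.22, 0], [-0.8, 0.05, 0, 0.27, 0], [-0.96, 0.06, 0, 0.32, 0], [-1.0, 0.065, 0, 0.37, 0], [-1.0, 0.065, 0, 0.42, 0]]
  ]
}}

```text
time: 41.32
position: [0.4897, 0.0289, 0.2752]
tool_rot: [-3.121, -0.353, 0.004]
ft_force: [0.2, -0.6, 0.7]
grip_width: 1.002
```

```bash
python3 -c "
from h import *
go(.51,-.349,.277,-19)"
```

```text
t41.33 pos [0.4897 0.0289 0.2752] yaw 12.9 w 87.2 F [ 0.2 -0.6  0.7] j7 0.13 -> shift [-0.2157  1.2431 -0.0059] spin 0.1773
```

Emit:
{"api": "drive_tool", "payload": {
  "rows": [
    [[-0.02, 0.1, -0.01, 0.03, 0], [-0.05, 0.25, -0.01, 0.06, 0], [-0.08, 0.42, -0.01, 0.09, 0], [-0.1, 0.58, -0.01, 0.12, 0], [-0.13, 0.74, -0.01, 0.15, 0], [-0.15, 0.88, -0.01, 0.177, 0], [-0.17, 1.0, -0.01, 0.177, 0], [-0.17, 1.0, -0.01, 0.177, 0], [-0.17, 1.0, -0.01, 0.177, 0]]
  ]
}}

```text
time: 42.45
position: [0.5099, -0.2725, 0.2789]
tool_rot: [-3.1, 0.504, 0.002]
ft_force: [-0.6, -0.0, 0.2]
grip_width: 0.996
```

```bash
python3 -c "
from h import *
go(.5095,-.3487,.1506,-19.2)
d=snap('top','t21.png')
d=d['img'];cv2.imwrite('pics/t21z.png',cv2.resize(d[190:360,60:500],None,fx=1.8,fy=1.8))"
```

```text
t42.45 pos [ 0.5099 -0.2725  0.2789] yaw -18.5 w 86.6 F [-0.6 -0.   0.2] j7 0.07 -> shift [0.08   0.2417 0.4272] spin 0.0041
```

View pics/t21z.png

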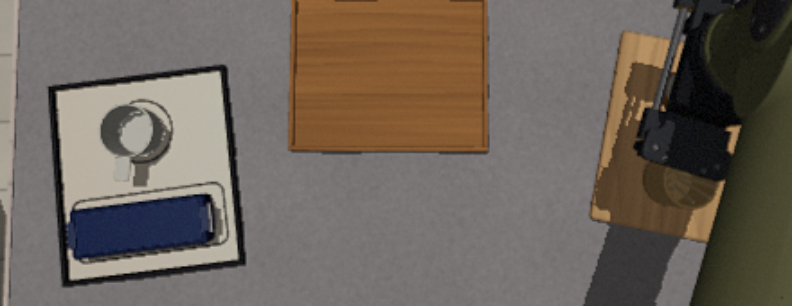

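Emit:
{"api": "drive_tool", "payload": {
  "rows": [
    [[0.03, 0.08, 0, 0.004, 0], [0.06, 0.18, 0, 0.004, 0], [0.08, 0.241, 0, 0.004, 0], [0.08, 0.241, 0, 0.004, 0], [0.08, 0.241, 0.1, 0.004, 0], [0.08, 0.241, 0.2, 0.004, 0], [0.08, 0.241, 0.29, 0.004, 0], [0.08, 0.241, 0.36, 0.004, 0], [0.08, 0.241, 0.4, 0.004, 0], [0.08, 0.241, 0.425, 0.004, 0], [0.08, 0.241, 0.425, 0.004, 0], [0.08, 0.241, 0.425, 0.004, 0]]
  ]
}}

```text
time: 44.0
position: [0.5108, -0.3491, 0.1532]
tool_rot: [3.097, -0.523, 0.002]
ft_force: [0.2, -0.2, -0.7]
grip_width: 1.003
```

```bash
python3 -c "
from h import *
go(.5095,-.3487,.1506,-19.2)
d=ld('t21.png');hsv=cv2.cvtColor(d['img'],cv2.COLOR_BGR2HSV);cv2.imwrite('pics/rz.png',cv2.resize(d['img'][230:310,100:180],None,fx=7,fy=7,interpolation=cv2.INTER_CUBIC))
d=snap('side','s22.png');cv2.imwrite('pics/s22z.png',cv2.resize(d['img'][30:180,260:440],None,fx=3.8,fy=3.8))"
```

```text
t44.00 pos [ 0.5108 -0.3491  0.1532] yaw -19.2 w 87.2 F [ 0.2 -0.2 -0.7] j7 0.13 -> shift [-0.0046  0.0003  0.0086] spin 0.0002
```

View pics/s22z.png

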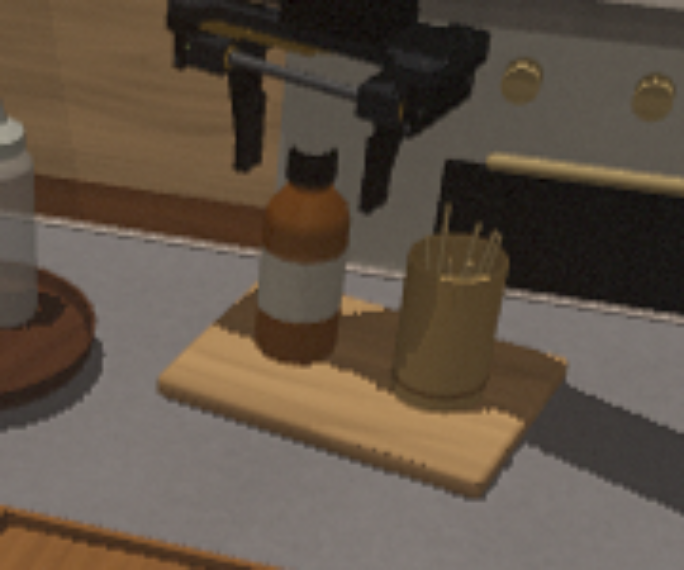

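View pics/rz.png

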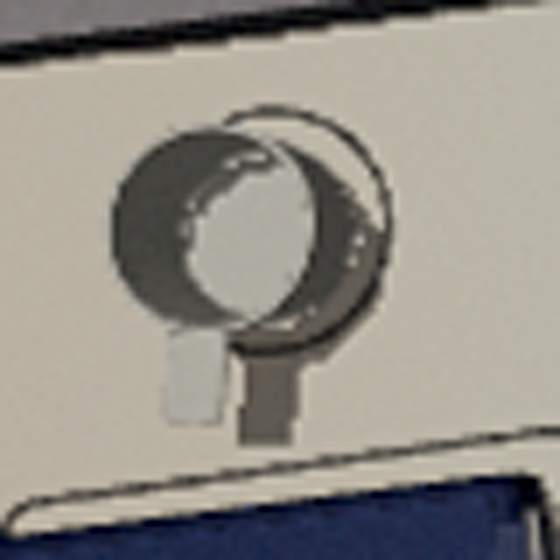

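Emit:
{"api": "drive_tool", "payload": {
  "rows": [
    [[-0.004, 0, 0.008, 0, 0], [-0.004, 0, 0.008, 0, 60], [-0.004, 0, 0.008, 0, 100], [-0.004, 0, 0.008, 0, 130], [-0.004, 0, 0.008, 0, 145], [-0.004, 0, 0.008, 0, 155], [-0.004, 0, 0.008, 0, 165], [-0.004, 0, 0.008, 0, 200], [-0.004, 0, 0.008, 0, 255], [-0.004, 0, 0.008, 0, 255], [-0.004, 0, 0.008, 0, 255]]
  ],
  "grip_force": 25
}}

```text
time: 45.42
position: [0.5094, -0.3485, 0.15]
tool_rot: [3.098, -0.523, 0.001]
ft_force: [0.7, -0.2, -0.2]
grip_width: 0.37
```

```bash
python3 -c "
from h import *
print(onz(ld('t21.png'),100+214.5/7-.5,230+228.5/7-.5,.071))
go(.5013,-.0597,.25,-1.2)
"
```

```text
[0.47394318 0.32878554 0.071     ]
t45.42 pos [ 0.5094 -0.3485  0.15  ] yaw -19.2 w 32.2 F [ 0.7 -0.2 -0.2] j7 0.13 -> shift [-0.3412 -0.9004 -0.3336] spin -0.0998
```

Emit:
{"api": "drive_tool", "payload": {
  "rows": [
    [[0, 0, -0.03, 0, 255], [0, 0, -0.08, 0, 255], [0, 0, -0.15, 0, 255], [0, 0, -0.23, 0, 255], [0, 0, -0.3, 0, 255], [-0.01, -0.03, -0.33, 0, 255], [-0.03, -0.09, -0.333, -0.01, 255], [-0.07, -0.18, -0.333, -0.03, 255], [-0.11, -0.29, -0.333, -0.05, 255], [-0.15, -0.4, -0.333, -0.07, 255], [-0.19, -0.51, -0.333, -0.09, 255], [-0.235, -0.62, -0.333, -0.1, 255], [-0.275, -0.73, -0.333, -0.1, 255], [-0.31, -0.82, -0.333, -0.1, 255], [-0.33, -0.875, -0.333, -0.1, 255], [-0.341, -0.9, -0.333, -0.1, 255], [-0.341, -0.9, -0.333, -0.1, 255], [-0.341, -0.9, -0.333, -0.1, 255]]
  ]
}}

```text
time: 47.68
position: [0.5012, -0.0612, 0.2496]
tool_rot: [3.141, -0.035, -0.0]
ft_force: [-0.6, 0.4, -2.8]
grip_width: 0.371
```

```bash
python3 -c "
from h import *
go(.5013,-.0597,.1397,-1.2)
"
```

```text
t47.67 pos [ 0.5012 -0.0612  0.2496] yaw -1.3 w 32.3 F [-0.6  0.4 -2.8] j7 0.04 -> shift [ 0.0004 -0.0051  0.3663] spin -0.0004
```

Emit:
{"api": "drive_tool", "payload": {
  "rows": [
    [[0, -0.004, 0.03, 0, 255], [0, -0.004, 0.08, 0, 255], [0, -0.004, 0.14, 0, 255], [0, -0.004, 0.2, 0, 255], [0, -0.004, 0.26, 0, 255], [0, -0.004, 0.31, 0, 255], [0, -0.004, 0.34, 0, 255], [0, -0.004, 0.355, 0, 255], [0, -0.004, 0.363, 0, 255], [0, -0.004, 0.367, 0, 255], [0, -0.004, 0.369, 0, 255], [0, -0.004, 0.369, 0, 255]]
  ]
}}

```text
time: 49.18
position: [0.5013, -0.0587, 0.1393]
tool_rot: [3.141, -0.032, 0.001]
ft_force: [-0.4, -0.9, -2.0]
grip_width: 0.374
```

```bash
python3 -c "
from h import *
go(.5013,-.0597,.1393,-1.2)
d=snap('side','s23.png');cv2.imwrite('pics/s23z.png',cv2.resize(d['img'][100:250,230:390],None,fx=4,fy=4))"
```

```text
t49.17 pos [ 0.5013 -0.0587  0.1393] yaw -1.2 w 32.5 F [-0.4 -0.9 -2. ] j7 -0.02 -> shift [-0.0001  0.0034 -0.0001] spin 0.0002
```

View pics/s23z.png

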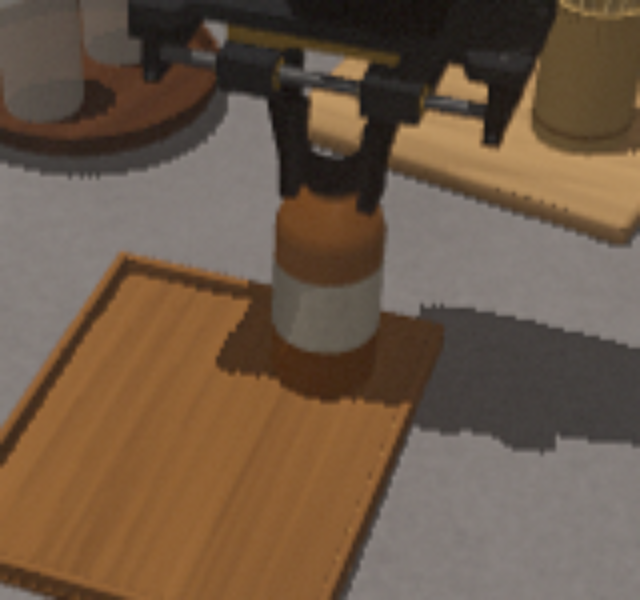

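The bottle's label and shoulder sit at the same pixels as before the pick ((328,310) and (328,240) in this zoom). Release.

Emit:
{"api": "drive_tool", "payload": {
  "rows": [
    [[0, 0.002, 0.003, 0, 255], [0, 0.002, 0.005, 0, 255], [0, 0.002, 0.005, 0, 140], [0, 0.002, 0.005, 0, 100], [0, 0.002, 0.005, 0, 50], [0, 0.002, 0.005, 0, 0], [0, 0.002, 0.005, 0, 0], [0, 0.002, 0.005, 0, 0], [0, 0, -0.05, 0, 0], [0, 0, -0.15, 0, 0], [0, 0, -0.28, 0, 0], [0, 0, -0.4, 0, 0], [0, 0, -0.46, 0, 0], [0, 0, -0.46, 0, 0]]
  ]
}}

```text
time: 50.98
position: [0.5019, -0.0586, 0.2783]
tool_rot: [3.141, -0.032, 0.004]
ft_force: [-1.1, -0.9, -0.3]
grip_width: 1.002
```

```bash
python3 -c "
from h import *
go(.4052,-.3256,.277,-19.2)
d=snap('side','s24.png')"
```

```text
t50.98 pos [ 0.5019 -0.0586  0.2783] yaw -1.2 w 87.2 F [-1.1 -0.9 -0.3] j7 0.04 -> shift [-0.3042  0.8963  0.0044] spin 0.1002
```

View pics/s24.png

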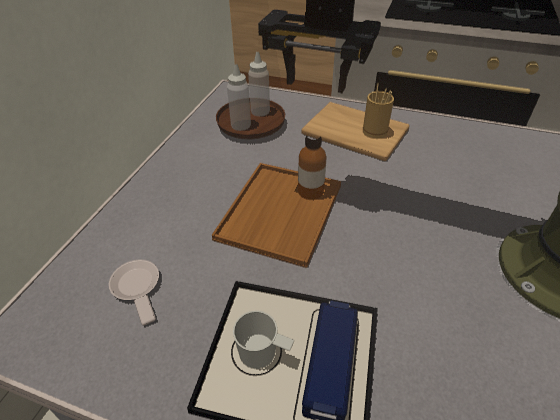

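Bottle is standing at (313,170) in the caddy. Now the skewer cup.

Emit:
{"api": "drive_tool", "payload": {
  "rows": [
    [[-0.03, 0.08, 0, 0.02, 0], [-0.07, 0.2, 0, 0.04, 0], [-0.12, 0.36, 0, 0.06, 0], [-0.17, 0.52, 0, 0.08, 0], [-0.22, 0.67, 0, 0.1, 0], [-0.265, 0.79, 0, 0.1, 0], [-0.295, 0.87, 0, 0.1, 0], [-0.304, 0.896, 0, 0.1, 0], [-0.304, 0.896, 0, 0.1, 0], [-0.304, 0.896, 0, 0.1, 0]]
  ]
}}

```text
time: 52.28
position: [0.4051, -0.3242, 0.2769]
tool_rot: [-3.098, 0.52, 0.0]
ft_force: [-0.4, -0.6, 0.2]
grip_width: 0.996
```

```bash
python3 -c "
from h import *
go(.4052,-.3256,.10,-19.2)"
```

```text
t52.27 pos [ 0.4051 -0.3242  0.2769] yaw -19.1 w 86.7 F [-0.4 -0.6  0.2] j7 0.28 -> shift [0.002  0.0044 0.5895] spin 0.0007
```

Emit:
{"api": "drive_tool", "payload": {
  "rows": [
    [[0.002, 0.003, 0.06, 0, 0], [0.002, 0.003, 0.15, 0, 0], [0.002, 0.003, 0.25, 0, 0], [0.002, 0.003, 0.35, 0, 0], [0.002, 0.003, 0.45, 0, 0], [0.002, 0.003, 0.52, 0, 0], [0.002, 0.003, 0.565, 0, 0], [0.002, 0.003, 0.588, 0, 0], [0.002, 0.003, 0.588, 0, 0], [0.002, 0.003, 0.588, 0, 0], [0.002, 0.003, 0.588, 0, 50], [0.002, 0.003, 0.588, 0, 65], [0.002, 0.003, 0.588, 0, 100], [0.002, 0.003, 0.588, 0, 255], [0.002, 0.003, 0.588, 0, 255], [0.002, 0.003, 0.588, 0, 255], [0.002, 0.003, 0.588, 0, 255]]
  ],
  "grip_force": 20
}}

```text
time: 54.4
position: [0.4049, -0.3267, 0.1008]
tool_rot: [3.098, -0.523, 0.0]
ft_force: [-0.3, -0.2, 3.0]
grip_width: 0.737
```

```bash
python3 -c "
from h import *
go(.4052,-.3256,.285,-19.2)
d=snap('side','s25.png');cv2.imwrite('pics/s25z.png',cv2.resize(d['img'][30:180,260:440],None,fx=3.8,fy=3.8))"
```

```text
t54.40 pos [ 0.4049 -0.3267  0.1008] yaw -19.2 w 64.1 F [-0.3 -0.2  3. ] j7 0.24 -> shift [-2.000e-04 -3.600e-03 -6.139e-01] spin 0.0002
```

View pics/s25z.png

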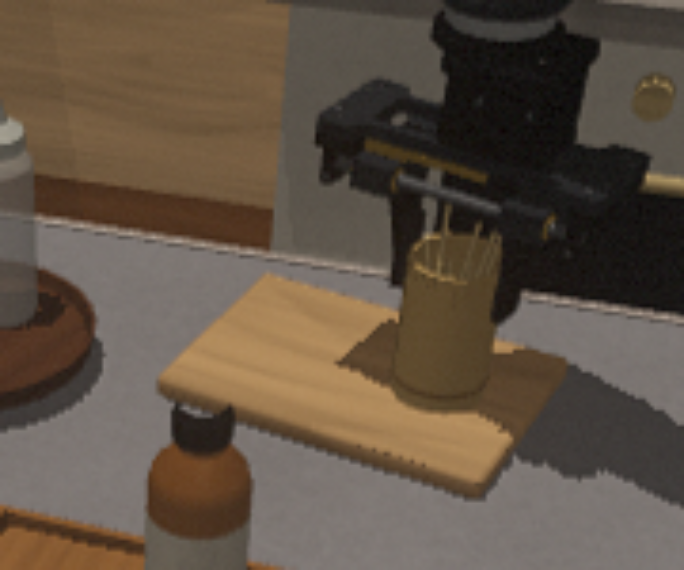

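Emit:
{"api": "drive_tool", "payload": {
  "rows": [
    [[0, 0, -0.04, 0, 255], [0, 0, -0.1, 0, 255], [0, 0, -0.18, 0, 255], [0, 0, -0.28, 0, 255], [0, 0, -0.38, 0, 255], [0, 0, -0.48, 0, 255], [0, 0, -0.56, 0, 255], [0, 0, -0.6, 0, 255], [0, 0, -0.614, 0, 255], [0, 0, -0.614, 0, 255]]
  ]
}}

```text
time: 55.7
position: [0.4046, -0.3264, 0.2844]
tool_rot: [-3.097, 0.523, 0.001]
ft_force: [-0.3, 0.1, -2.4]
grip_width: 0.733
```

```bash
python3 -c "
from h import *
go(.5049,.0196,.285,-1.2)"
```

```text
t55.70 pos [ 0.4046 -0.3264  0.2844] yaw -19.2 w 63.8 F [-0.3  0.1 -2.4] j7 0.28 -> shift [-0.0628 -1.1991 -0.0017] spin -0.0998
```

Emit:
{"api": "drive_tool", "payload": {
  "rows": [
    [[0, -0.05, 0, 0, 255], [-0.01, -0.14, 0, -0.02, 255], [-0.015, -0.26, 0, -0.04, 255], [-0.02, -0.4, 0, -0.06, 255], [-0.03, -0.54, 0, -0.08, 255], [-0.035, -0.68, 0, -0.1, 255], [-0.04, -0.81, 0, -0.1, 255], [-0.045, -0.91, 0, -0.1, 255], [-0.05, -0.97, 0, -0.1, 255], [-0.052, -1.0, 0, -0.1, 255], [-0.052, -1.0, 0, -0.1, 255]]
  ]
}}

```text
time: 57.08
position: [0.4884, -0.0365, 0.2849]
tool_rot: [3.141, -0.027, -0.0]
ft_force: [-0.2, -1.1, -1.7]
grip_width: 0.739
```

```bash
python3 -c "
from h import *
go(.5049,.0196,.089,-1.2)"
```

```text
t57.08 pos [ 0.4884 -0.0365  0.2849] yaw -1.0 w 64.3 F [-0.2 -1.1 -1.7] j7 0.02 -> shift [ 0.0519 -0.1882  0.6528] spin 0.0013
```

Emit:
{"api": "drive_tool", "payload": {
  "rows": [
    [[0.02, -0.06, 0, 0, 255], [0.04, -0.13, 0, 0, 255], [0.052, -0.185, 0, 0, 255], [0.052, -0.188, 0, 0, 255], [0.052, -0.188, 0.06, 0, 255], [0.052, -0.188, 0.14, 0, 255], [0.052, -0.188, 0.23, 0, 255], [0.052, -0.188, 0.32, 0, 255], [0.052, -0.188, 0.41, 0, 255], [0.052, -0.188, 0.49, 0, 255], [0.052, -0.188, 0.55, 0, 255], [0.052, -0.188, 0.6, 0, 255], [0.052, -0.188, 0.63, 0, 255], [0.052, -0.188, 0.645, 0, 255], [0.052, -0.188, 0.65, 0, 255], [0.052, -0.188, 0.65, 0, 255]]
  ]
}}

```text
time: 59.08
position: [0.5057, 0.018, 0.0902]
tool_rot: [3.141, -0.032, 0.001]
ft_force: [-1.0, 0.2, -1.0]
grip_width: 0.736
```

```bash
python3 -c "
from h import *
go(.5049,.0196,.0885,-1.2)
d=snap('side','s26.png');cv2.imwrite('pics/s26z.png',cv2.resize(d['img'][120:270,200:360],None,fx=4,fy=4))"
```

```text
t59.08 pos [0.5057 0.018  0.0902] yaw -1.2 w 64.0 F [-1.   0.2 -1. ] j7 -0.23 -> shift [-0.0028 -0.0053  0.0058] spin 0.0002
```

View pics/s26z.png

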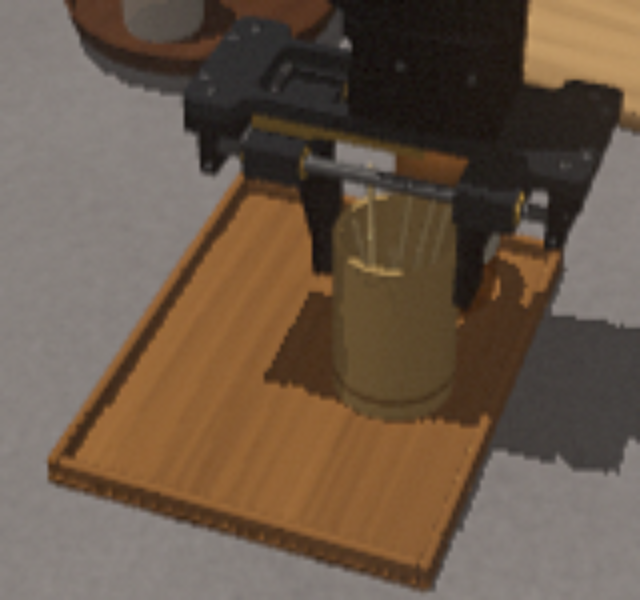

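Emit:
{"api": "drive_tool", "payload": {
  "rows": [
    [[-0.002, -0.004, 0.003, 0, 255], [-0.002, -0.004, 0.006, 0, 255], [-0.002, -0.004, 0.007, 0, 255], [-0.002, -0.004, 0.007, 0, 65], [-0.002, -0.004, 0.007, 0, 40], [-0.002, -0.004, 0.007, 0, 0], [-0.002, -0.004, 0.007, 0, 0], [-0.002, -0.004, 0.007, 0, 0], [0, 0, -0.05, 0, 0], [0, 0, -0.15, 0, 0], [0, 0, -0.3, 0, 0], [0, 0, -0.45, 0, 0], [0, 0, -0.6, 0, 0], [0, 0, -0.7, 0, 0], [0, 0, -0.7, 0, 0]]
  ]
}}

```text
time: 61.0
position: [0.5068, 0.0184, 0.3035]
tool_rot: [3.141, -0.031, 0.01]
ft_force: [0.4, -0.4, 0.3]
grip_width: 0.997
```

```bash
python3 -c "
from h import *
go(.45,-.35,.30,-30)"
```

```text
t61.00 pos [0.5068 0.0184 0.3035] yaw -1.1 w 86.7 F [ 0.4 -0.4  0.3] j7 -0.11 -> shift [-0.1647  1.2315  0.0117] spin 0.1603
```

Move the arm aside for a clear top view.

Emit:
{"api": "drive_tool", "payload": {
  "rows": [
    [[-0.02, 0.12, 0, 0, 0], [-0.05, 0.28, 0, 0.04, 0], [-0.08, 0.45, 0, 0.08, 0], [-0.11, 0.62, 0, 0.12, 0], [-0.14, 0.78, 0, 0.16, 0], [-0.16, 0.9, 0, 0.16, 0], [-0.165, 1.0, 0, 0.16, 0], [-0.165, 1.0, 0, 0.16, 0], [-0.165, 1.0, 0, 0.16, 0]]
  ]
}}

```text
time: 62.12
position: [0.4498, -0.2798, 0.2993]
tool_rot: [-3.034, 0.81, 0.002]
ft_force: [-0.8, 0.5, -0.1]
grip_width: 0.999
```

```bash
python3 - <<'E'
from h import *
d=snap('top','t27.png');s=snap('side','s27.png')
cv2.imwrite('pics/t27z.png',cv2.resize(d['img'][180:290,210:345],None,fx=5.5,fy=5.5,interpolation=cv2.INTER_CUBIC))
cv2.imwrite('pics/s27z.png',cv2.resize(s['img'][120:270,200:360],None,fx=4,fy=4,interpolation=cv2.INTER_CUBIC))
a=ld('s4.png')
E
```

```text
(no output)
```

View pics/t27z.png

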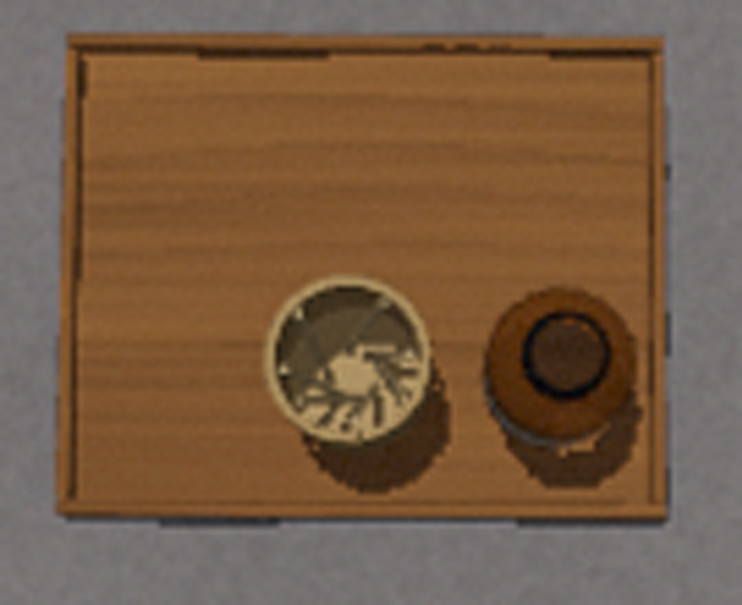

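View pics/s27z.png

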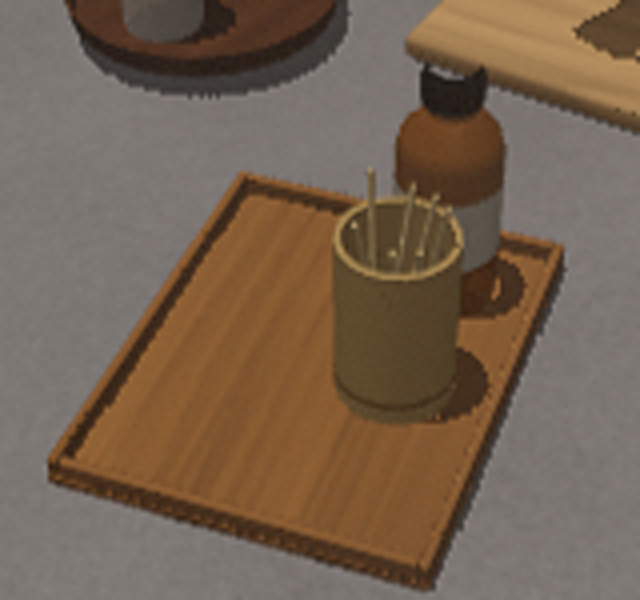

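View pics/s27.png

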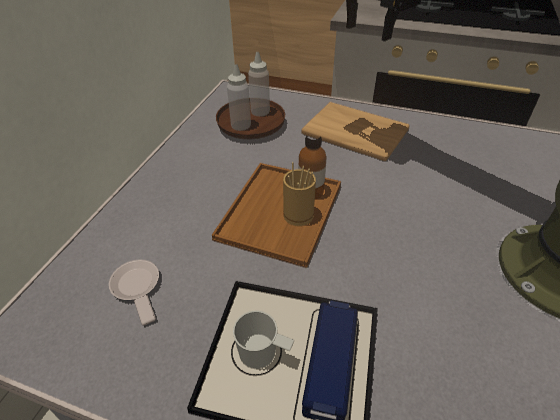

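Cup rim (348,359) against (351,359) at the start and bottle cap (567,352) against (567,351): both are within about 2 mm. Everything is upright and the robot touches nothing, so I hand in.

```bash
python3 -c "
from h import *
print(ctrl.close_job())"
```

```text
the job is handed in; nothing more can be done
None
```

The job is done and handed in at about 62 s of the 138 s allowed; closing it reported no verdict.

I stood the skewer cup and then the bottle on the chopping board. Then I set the bento in its long outline and the rice cup in the round one. Last, I returned the bottle and then the skewer cup to their places in the caddy.

| Item | Last check, from the camera images | Allowed |
|---|---|---|
| Bento | About 3 mm and 0.5° from its outline | 13 mm, 0.14 rad |
| Rice cup | About 2–3 mm from the centre of the round outline | 13 mm |
| Bottle | Within about 2 mm of its start in the top view | 15 mm |
| Skewer cup | Within about 2 mm of its start in the top view | 15 mm |

- **Final state:** everything stood upright in the last pictures, with the gripper open and clear. The squeeze bottles and the spoon rest looked unmoved.
- **Disagreements:** none of the checks failed. The one mismatch was in the first measurement, where the two cameras differed by 6 mm in y on the bottle cap. I used a y next to the top camera's value, and the grip and the return fitted it.

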